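# Lock the sample box with its panel key

### The arm

A 6-joint arm with a two-finger parallel gripper is mounted at the origin on a cart in front of the work surface, level with it; the furniture and walls round the work are solid. World frame = base frame: x ahead of the robot, y to its left, z up, the work surface at z = 0. Lengths are in mm, angles in rad, forces in N, time in s.
With the tool pointing down it reaches from about 400 to 925 mm from the base axis. Payload 12.5 kg.
Tool frame: the origin (TCP) lies on the centre line of the jaws, within the pads' length; the fingertips stand 19 mm ahead of it and the grasp point (between the pads) is the TCP; y points along the fingers, x is the direction in which the jaws open and shut, and the axes are right-handed (so a half turn about y gives the same grasp; the last joint's range is limited). The gripper opens to 95 mm and grips with 3 to 60 N. Pads are 20 mm wide; open, the fingers measure 119 mm over their backs; the gripper's body (75 mm by 180 mm) begins 59 mm behind the grasp point.
Start: joints at [1.128, 0.491, 1.559, -0, 1.092, -0.106], TCP at [206.526, 589.908, 233.661] pointing down, gripper open.
Joint ranges: [-3.1, 3.1], [-0.84, 2.19], [0.05, 2.79], [-1.13, 4.28], [0.06, 2.93], [-2.69, 2.69]. Speed limits (rad/s): [2.22, 2.22, 2.79, 3.14, 3.14, 3.14].

### API

Orientations are given as [roll, pitch, yaw] about the fixed x, y, z axes, in that order (R = Rz(yaw) Ry(pitch) Rx(roll)).
In Python, from cell import env gives the robot as it stands. The module is installed in compiled form; this text tells all that it offers.
- The arm moves only by the tool move_arm, never from a script. Its argument "rows" is a list of rows, each an object of numbers: "tx", "ty", "tz": the shift along the tool's x, y, z in cm; "rx", "ry", "rz": the turn, a rotation vector about the tool's x, y, z in rad; "grip": the opening in per cent of the stroke, from 0 (shut) to 100 (fully open). In form: [{"tx": .., "ty": .., "tz": .., "rx": .., "ry": .., "rz": .., "grip": ..}, ...]. A call has 1 to 10 rows; each row shifts and turns the commanded pose from where the row before left it, along the tool's axes as they then stand; what a row does not reach is not made up. A row lasts 1/12 s, in which the tool goes at most 41.7 mm and 7.16 degrees, less where a joint would pass 70% of its speed; a pose out of reach is approached as far as the arm can. A call is refused whole if a number of a shift passes 4.17 or a number of a turn 0.125, either way. A call with a gripper value outside its range is refused whole. The fingers move at their own pace and stop on an object; the grip force is fixed at half the most. Time passes only in rows, so rows that do not move let the fingers close. It gives the time, the measured TCP pose, the force and the opening at its end, in the units of the state.
- env.state(): the state, without advancing time (a new reading comes with each control period).
- env.read_camera(name): name is "scene" or "top"; returns (picture, depth): 400x640x3 uint8, blue, green, red; 400x640 float32, mm along the optical axis (not along the pixel's ray), 0 where there is no reading.
- env.calibration(name): a dict with "vertical_fov" (degrees; the focal length in pixels is half the picture's height over the tangent of half this angle, whatever the lens; pixels are square), "cx", "cy" (the principal point, pixels), "dist" ([k1, k2, p1, p2, k3] as OpenCV has them; the pictures are not rectified), "eye" and "rotation" of the camera in the world. Camera axes: x right, y up, looking along -z (the intrinsics and any distortion apply to the point x, -y, -z); pixel columns grow to the right and rows downward; lengths in mm; the calibration is good to about 2 mm. A picture is of the moment at which its call begins. calibration takes no time and is no camera call.
- env.job_done(): hands the job in, once; it reports no verdict.
The state is a dict: "t": time; "joints": joint angles; "qvel": joint speeds; "tau": joint torques, N m; "eef_pos": TCP position; "tcp_rot": TCP orientation; "ft_force": force on the tool from outside, world axes, zero at the start; "moment": the same for the moment, N m; "opening": opening from 0.0 (shut) to 1.0 (fully open).
Only numpy, scipy, OpenCV 4.12 (cv2) and the standard library are available. Lean on these libraries where they do the work, as an engineer would, in place of code of your own. Each camera call takes 0.05 s, during which the arm holds its last target.

### The job

Lock the small steel sample box: lift the panel key out of its wooden stand, put its square end fully down into the recessed lock on the lid, and turn it clockwise (seen from above) until the bolt is fully out in its keeper. The square hole inside the lock may stand at any small angle, so feel for it gently and force nothing. Leave the key standing in the lock, and leave the things lying around as they are.

Things in the scene. Friction and masses are not known exactly. Their poses are not given: they have to be found in the camera images.
- box: Grey sheet-steel sample box fixed to the table, 130 mm (x) by 160 mm (y), lid top 75 mm high; origin at the centre of its underside, z up. A steel lock case 50 x 60 mm, top 91 mm high, stands on the lid, its axis through the origin; the bolt slides towards -y to a keeper 58 mm from the centre, bridge top 95 mm high. Wire handle at -x. Until the key has entered the square hole by 3 mm it may press on box and lock with at most 40 N.
- socket (a point): Centre of the mouth of the lock's round recess, in the lock case's top face, 91 mm above the table; axes as the box's. The recess is 24.5 mm across with a 3 mm chamfer and 10 mm deep; the lock's axis is vertical.
- recess_floor (a point): Centre of the recess's floor, 10 mm under point socket, axes as the box's (not the spindle's). Here lies a 14 mm thick brass spindle with a 17.5 mm square through hole with nearly sharp edges. Its angle is not measured: at the start the square stands up to 0.58 rad either way from the box's axes. It turns stiffly (0.18 N m) and moves nothing until 0.6 rad clockwise (from above) of in line.
- bolt (a joint): How far the bolt is out towards its keeper, m: 0 at the start, 0.014 fully out. Only the spindle moves it: it starts when the square stands 0.6 rad clockwise (from above) of in line with the box, then goes evenly (about 0.3 N m to turn) to a hard stop at 1.05 rad, where it is fully out. It stays where it is left. Strain the stop little: key on lock under 100 N.
- key: Steel panel key, 65 mm tall, 120 to 200 g, loose, upright in the stand. Origin at the centre of the square's lower end, z up along the key. Square shank 16 x 16 mm (sides along key x and y, flat end) from 0 to 26 mm; collar 36 mm across, 26 to 30 mm; neck 16 mm across to 39 mm; wing 39 to 65 mm. In the stand the origin is 14 mm above the table.
- key_tip (a point): Centre of the lower end of the key's square shank (the key's origin). It ends 26 mm below the lock's mouth when the key is fully in and its collar rests on the lock case.
- key_wing (a point): Centre of the key's flat grip wing, 52 mm above the lower end: 46 mm long (key's x), 10 mm thick (key's y), 26 mm high (39 to 65 mm above the lower end).
- stand: Wooden block 56 x 56 x 40 mm fixed to the table, with a round hole 25.5 mm across and 34 mm deep in its top; the key stands in it, its collar on the top. Origin at the centre of its underside.
- jar: White lidded jar, 34 mm across, 50 mm tall, a bystander. Origin at the centre of its underside.
- rock: Dark rock, 34 x 32 x 28 mm, a bystander. Origin at its underside.
- loupe: Small folding magnifier, 36 x 47 x 11 mm, a bystander. Origin at its underside.

How it is judged (in metres and radians):
On the way, in this order (a step that is already met when the one before it is completed fails the run):
1. the key is lifted clear of its stand (z of key_tip in the frame of stand above 0.045 m), for 0.1 s.
2. the key is fully down in the lock, bolt not yet out (horizontal distance between key_tip and socket below 0.003 m and z of key_tip in the frame of socket below -0.021 m and angle between key's own z axis and vertical below 0.1 rad and value of joint bolt below 0.004 m), for 0.2 s.
At the end, for the whole second after the job is handed in: The bolt is out at least 12.5 of its 14 mm; the key stands in the lock, its lower end at least 21 mm below the mouth and within 3 mm of the lock's axis, tilted under 0.1 rad, at rest and released (horizontal distance between key_tip and socket below 0.003 m and z of key_tip in the frame of socket below -0.021 m and angle between key's own z axis and vertical below 0.1 rad and value of joint bolt above 0.0125 m and linear speed of key below 0.01 m/s and contact force between the fingers and key below 0.1 N); the robot touches nothing.
It fails at once if the key is pressed against the box or its lock with over 40 N before its end is 3 mm inside the square hole (contact force between key and box above 40 N and z of key_tip in the frame of socket above -0.013 m).
It fails at once if the lock is strained (over 100 N) by turning on against its stop (contact force between key and box above 100 N).
It fails at once if the bolt is moved (over 4 mm) without the key in the lock (value of joint bolt above 0.004 m and distance between key_tip and socket above 0.04 m).
It fails at once if the jar, the rock or the loupe is pushed away (over 20 mm) (distance of any of jar, rock, loupe from where it was at the start of the episode above 0.02 m).
It also fails if it takes over 72 s, if anything falls off the work surface, if the arm or the gripper's body presses on something with over 40 N, if the wrist force passes 120 N, or if a joint passes its speed limit or range.

## Working session

There is one attempt and no reset: what is moved stays moved. The work goes in short steps, Python scripts to look and compute and a tool call to move; the robot and the scene stay as the last step left them, time stands still between calls to the robot, and variables do not carry over. Pictures are saved under pics/ and viewed, and the job is handed in when it is done.

Besides the shell and the picture viewer there is one more tool, called as a command line: name --argument value ..., lists and objects as JSON in quotes. move_arm: Moves the arm, as the interface text tells. Its arguments: {"type":"object","properties":{"rows":{"type":"array"}},"required":["rows"]}

```bash
mkdir -p pics; cat > h.py <<'E'
import numpy as np, cv2
from cell import env
def cal(n):
    c=env.calibration(n); f=200/np.tan(np.radians(c["vertical_fov"])/2)
    K=np.array([[f,0,c["cx"]],[0,f,c["cy"]],[0,0,1.]]); return K,np.array(c["dist"],float),np.array(c["eye"],float),np.array(c["rotation"],float)
def rays(n,px):
    K,d,e,R=cal(n); R=R.reshape(3,3)
    u=cv2.undistortPoints(np.array(px,float).reshape(-1,1,2),K,d).reshape(-1,2)
    v=np.c_[u[:,0],-u[:,1],-np.ones(len(u))]
    return e,v@R.T
def plane(n,px,z):
    e,v=rays(n,px); s=(z-e[2])/v[:,2]; return e+v*s[:,None]
def depthpts(n,px,D):
    e,v=rays(n,px); return e+v*np.array([D[int(p[1]),int(p[0])] for p in px])[:,None]
def proj(n,P):
    K,d,e,R=cal(n); R=R.reshape(3,3); c=(np.array(P,float).reshape(-1,3)-e)@R; c=c*[1,-1,-1]
    return cv2.projectPoints(c,np.zeros(3),np.zeros(3),K,d)[0].reshape(-1,2)
E
python3 - <<'E'
from h import *
for n in("scene","top"):
    p,d=env.read_camera(n); cv2.imwrite(f"pics/{n}0.png",p); np.savez(f"pics/{n}0.npz",p=p,d=d); print(n,env.calibration(n))
print(env.state())
E
```

```text
scene {'vertical_fov': 44.03404902787714, 'cx': 320.27719452879194, 'cy': 205.98092887317185, 'dist': array([-0.15631578,  0.        ,  0.        ,  0.        ,  0.        ]), 'eye': array([-218.89203618, -578.48022491,  651.39742975]), 'rotation': array([ 0.95200968,  0.00784803, -1.08384877])}
top {'vertical_fov': 51.503070726911304, 'cx': 319.96499397278734, 'cy': 198.39033405844998, 'dist': array([-0.1015426,  0.       ,  0.       ,  0.       ,  0.       ]), 'eye': array([ 382.41766035, -184.42375304,  931.00456683]), 'rotation': array([ 0.13696029, -0.0438765 , -1.56623739])}
{'t': 0.1, 'joints': array([ 1.12839105e+00,  4.91483421e-01,  1.55938893e+00,  3.86606500e-06,
        1.09169809e+00, -1.05606989e-01]), 'qvel': array([-0.0005458 , -0.00313776, -0.00123118, -0.00035701,  0.00037791,
       -0.00089464]), 'tau': array([ 1.89519742e-03, -6.13625765e+01, -2.58607364e+01,  6.93254918e-02,
        4.70473222e-02, -2.63178953e-05]), 'eef_pos': array([206.43923842, 589.71403609, 233.1298844 ]), 'tcp_rot': array([-1.57068985e+00,  9.71969655e-04,  1.23399631e+00]), 'ft_force': array([ 0.17862699,  0.38678552, -0.51697082]), 'moment': array([ 0.00245853, -0.00254934, -0.00775   ]), 'opening': 0.999262300515701}
```

```bash
sed -i 's/R=R.reshape(3,3)/R=rot(R)/' h.py; cat >> h.py <<'E'
from scipy.spatial.transform import Rotation
def rot(r): return Rotation.from_euler('xyz',r).as_matrix()
E
python3 - <<'E'
from h import *
print(rot(env.state()['tcp_rot']).round(3))
E
```

```text
[[ 0.33  -0.    -0.944]
 [ 0.944 -0.001  0.33 ]
 [-0.001 -1.     0.   ]]
```

View pics/scene0.png

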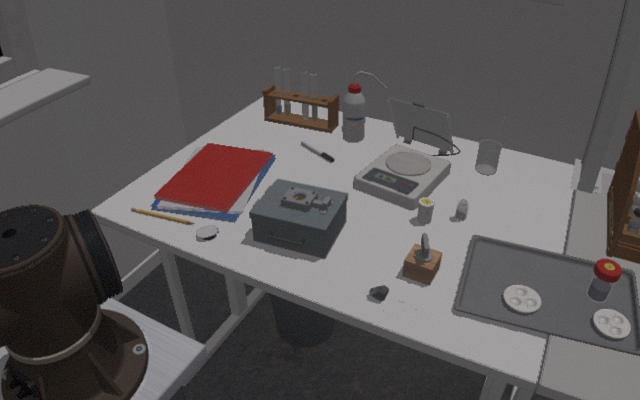

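View pics/top0.png

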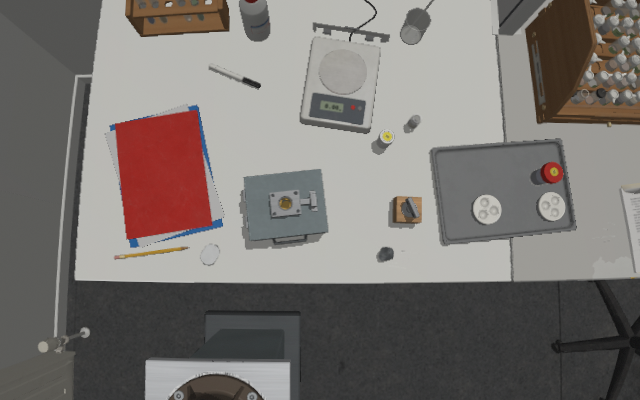

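```bash
python3 - <<'E'
from h import *
p=cv2.imread("pics/top0.png")
a=cv2.resize(p[150:260,230:340],None,fx=5,fy=5,interpolation=cv2.INTER_CUBIC)
b=cv2.resize(p[185:235,382:432],(250,250),interpolation=cv2.INTER_CUBIC)
c=np.zeros((550,800,3),np.uint8);c[:,:550]=a;c[:250,550:]=b
q=cv2.imread("pics/scene0.png")
c[270:520,550:]=cv2.resize(q[230:290,393:453],(250,250),interpolation=cv2.INTER_CUBIC)
cv2.imwrite("pics/crop0.png",c)
d=np.load("pics/top0.npz")["d"]
for px in [(285,203),(265,220),(275,205),(299,203),(407,209),(402,215),(350,220)]: print(px,depthpts("top",[px],d).round(1))
E
```

```text
(285, 203) [[ 495.2 -147.2   35.7]]
(265, 220) [[ 454.5 -108.1   74.8]]
(275, 205) [[ 483.9 -129.2   91.2]]
(299, 203) [[ 488.4 -178.    92. ]]
(407, 209) [[ 482.5 -410.8   53.1]]
(402, 215) [[ 470.7 -402.8   40.1]]
(350, 220) [[ 462.6 -293.1   -1.6]]
```

View pics/crop0.png

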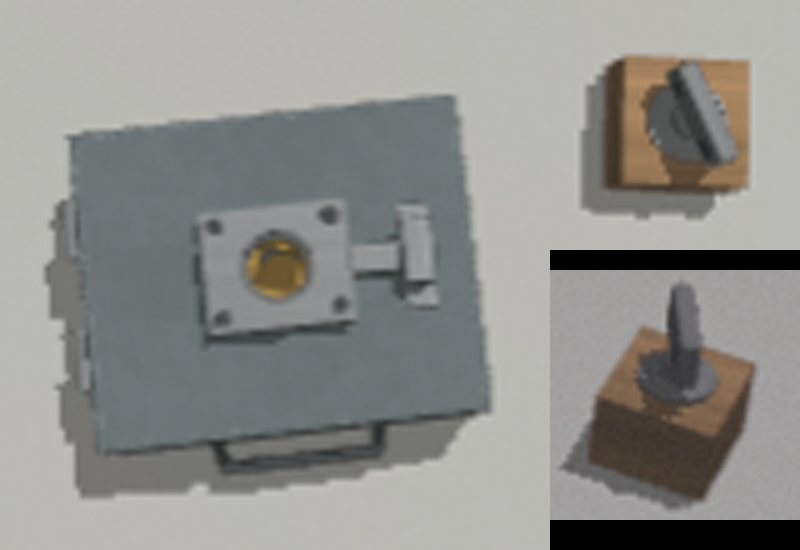

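```bash
cat > m.py <<'E'
from h import *
def cloud(n,p,d):
    v,u=np.mgrid[0:400,0:640]; e,r=rays(n,np.c_[u.ravel(),v.ravel()]); return (e+r*d.ravel()[:,None]).reshape(400,640,3)
E
python3 - <<'E'
from m import *
for n in("top","scene"):
    f=np.load(f"pics/{n}0.npz"); P=cloud(n,f["p"],f["d"]); ok=f["d"]>0
    X,Y,Z=P[...,0],P[...,1],P[...,2]
    def reg(name,m,wh=True):
        q=P[m]; r=cv2.minAreaRect(q[:,:2].astype(np.float32)); print(n,name,len(q),"med",np.median(q,0).round(1),"rect",np.round(r[0],1),np.round(r[1],1),round(r[2],1))
    box=ok&(abs(X-485)<110)&(abs(Y+140)<120)
    reg("lid",box&(abs(Z-75)<5)); reg("case",box&(abs(Z-91)<4)&(Y>-166)&(Y<-90))
    st=ok&(abs(X-480)<50)&(abs(Y+410)<50)
    reg("stand",st&(abs(Z-40)<3)); reg("wing",st&(Z>60)); reg("wingtop",st&(Z>73))
    for z in (0,):
        t=ok&(abs(X-480)<150)&(abs(Y+300)<250)&(abs(Z)<15); print("tableZ",np.median(Z[t]))
    # rock, jar
    reg("jar",ok&(Z>30)&(Z<65)&(abs(X-590)<40)&(abs(Y+370)<50)); reg("rock",ok&(Z>8)&(Z<40)&(abs(X-395)<40)&(abs(Y+370)<50))
    # recess: brass
    hsv=cv2.cvtColor(f["p"],cv2.COLOR_BGR2HSV)
    b=box&(hsv[...,1]>110)&(abs(hsv[...,0].astype(int)-22)<12); reg("brass",b)
    v,u=np.nonzero(b); r=cv2.minEnclosingCircle(np.c_[u,v].astype(np.float32)); print(r, plane(n,[r[0]],91).round(1),plane(n,[r[0]],81).round(1))
E
```

```text
top lid 4202 med [ 482.7 -143.6   75. ] rect [ 488.2 -146.4] [134.5 168.2] 7.0
top case 453 med [ 488.3 -139.3   90.9] rect [ 487.8 -144.2] [50.2 48.3] 6.4
top stand 397 med [ 481.6 -409.4   40.1] rect [ 484.  -417.7] [57.  56.3] 88.0
top wing 146 med [ 483.3 -416.3   77.5] rect [ 483.9 -417.7] [45.8 10.3] 23.3
top wingtop 108 med [ 483.7 -417.2   78.1] rect [ 484.2 -417.6] [45.2 10.2] 23.5
tableZ 0.22099118759354042
top jar 13 med [ 629.6 -370.7   40.7] rect [ 629.3 -370.4] [1.  9.5] 1.5
top rock 169 med [ 386.1 -369.6   19.5] rect [ 387.2 -370.5] [30.9 28.8] 89.8
top brass 81 med [ 491.7 -147.9   37.7] rect [ 492.1 -147.3] [26.3 20.3] 35.7
((285.0, 203.0), 5.385264873504639) [[ 488.2 -149.5   91. ]] [[ 489.5 -149.1   81. ]]
scene lid 2492 med [ 464.8 -160.3   75.1] rect [ 487.5 -148.4] [138.6 170.1] 7.0
scene case 296 med [ 486.5 -140.    91. ] rect [ 486.8 -144.3] [54.7 46.7] 5.2
scene stand 437 med [ 472.8 -423.7   39.7] rect [ 484.3 -418.8] [57.  60.9] 89.2
scene wing 154 med [ 474.7 -421.6   76.8] rect [ 481.3 -420.1] [44.7 10.8] 24.0
scene wingtop 105 med [ 478.8 -419.9   78.1] rect [ 481.3 -420.2] [44.7 10.8] 23.7
tableZ 0.11034982469368515
scene jar 37 med [ 628.4 -372.2   41.9] rect [ 627.6 -371.6] [18.6  4.8] 89.9
scene rock 210 med [ 378.1 -375.2   18.7] rect [ 380.8 -373.3] [24.  34.3] 23.7
scene brass 8 med [ 495.6 -142.2   79.6] rect [ 494.7 -143. ] [ 4.7 13.3] 53.7
((298.0, 197.5), 3.0414812564849854) [[ 480.  -152.9   91. ]] [[ 492.5 -145.3   81. ]]
```

```bash
python3 - <<'E'
from m import *
f=np.load("pics/top0.npz"); P=cloud("top",f["p"],f["d"]); X,Y,Z=P[...,0],P[...,1],P[...,2]
yaw=np.radians(6.8); c0=np.array([488,-147.])
for it in range(3):
    R=np.array([[np.cos(yaw),np.sin(yaw)],[-np.sin(yaw),np.cos(yaw)]])
    L=(P[...,:2]-c0)@R.T
    m=(abs(Z-91)<4)&(abs(L[...,0])<35)&(L[...,1]>-31.5)&(L[...,1]<45)
    r=cv2.minAreaRect(P[m][:,:2].astype(np.float32)); print("case",r)
    lid=(Z>70)&(Z<100)&(abs(L[...,0])<85)&(abs(L[...,1])<100); r2=cv2.minAreaRect(P[lid][:,:2].astype(np.float32)); print("lid",r2)
    # fit edge lines of lid: left/right boundary per row
    e=[]
    cnt=max(cv2.findContours(lid.astype(np.uint8),0,1)[0],key=len)[:,0]
    W=np.array([P[v,u,:2] for u,v in cnt]); Lc=(W-c0)@R.T
    for ax,s,o in((0,1,65),(0,-1,65),(1,1,80),(1,-1,80)):
        k=(abs(Lc[:,ax]*s-o)<8)&(abs(Lc[:,1-ax])<(145-o)-15)
        a=np.polyfit(Lc[k,1-ax],Lc[k,ax],1); print(ax,s,k.sum(),a.round(4)); e.append(a)
    break
print(Z[196:212,276:296].round(0).astype(int))
print(f["p"][196:212,278:294,0])
E
```

```text
case ((488.5601501464844, -149.23318481445312), (50.267860412597656, 58.0644416809082), 6.946417808532715)
lid ((488.15374755859375, -146.3791046142578), (134.47650146484375, 168.2421112060547), 6.96194314956665)
0 1 62 [-2.70000e-03  6.59694e+01]
0 -1 63 [-5.40000e-03 -6.60125e+01]
1 1 54 [2.80000e-03 8.04838e+01]
1 -1 47 [ 1.70000e-03 -8.23459e+01]
[[90 91 91 92 91 92 91 91 90 87 91 90 89 91 89 92 92 90 92 91]
 [91 91 92 91 91 90 89 85 90 85 89 92 91 92 91 90 90 92 93 90]
 [92 93 93 91 93 88 85 83 84 83 81 81 90 91 89 92 91 93 92 90]
 [91 90 90 90 91 89 73 79 80 81  1 82 82 89 90 92 93 91 91 91]
 [94 91 88 89 89 79  7  3  5 66 70 75 79 83 87 90 92 89 93 92]
 [93 94 89 90 88 79  4  5 38 35 38 37  5  2 81 88 89 91 92 92]
 [91 92 92 88 82 81 35 34 36 38 38 37 38 37 81 89 90 92 92 92]
 [87 91 91 90 80 82 39 36 38 36 38 34 33 34 82 91 92 91 88 90]
 [91 89 90 87 81 80 34 36 37 36 35 35 34 79 82 90 90 92 89 90]
 [92 90 91 90 81 79 37 37 35 37 35 37 35 79 79 92 89 90 88 90]
 [88 91 93 90 90 75 36 36 36 36 36 34 35 82 89 90 90 93 90 91]
 [90 92 88 94 89 88 37 40 37 38 37 40 36 89 91 90 90 9
[... 634 characters left out ...]
  49  53  58  67  89 129 150]
 [121  97  78  62  53  52  46  46  46  48  46  48  49  82 122 144]
 [121  93  66  55  45  47  46  46  45  46  46  51  51  80 120 142]
 [120  93  65  51  44  46  46  46  47  47  46  56  61  85 121 141]
 [122 101  74  45  46  45  46  45  46  46  45  60  66  87 127 145]
 [134 117  86  49  48  47  46  46  47  46  47  62  83 101 129 144]
 [136 120 103  80  61  55  51  50  49  47  52  69  94 122 139 144]
 [144 137 122 109  95  82  74  69  64  63  76  99 119 137 145 145]
 [143 143 139 129 118 108  99  94  97 107 121 134 141 146 145 144]
 [144 144 144 143 141 130 122 122 124 132 139 144 144 146 146 147]
 [142 142 143 144 145 144 145 145 146 147 147 147 146 146 145 146]]
```

```bash
python3 - <<'E'
from m import *
f=np.load("pics/top0.npz"); p=f["p"]
a=cv2.resize(p[190:216,272:300],None,fx=20,fy=20,interpolation=cv2.INTER_LANCZOS4)
a=np.clip(a.astype(float)*1.5,0,255).astype(np.uint8); cv2.imwrite("pics/rec.png",a)
g=p.max(2).astype(np.float32); sub=cv2.resize(p[...,0],None,fx=8,fy=8,interpolation=cv2.INTER_CUBIC)
m=(sub<118).astype(np.uint8); 
for c in cv2.findContours(m,1,1)[0]:
    A=cv2.contourArea(c)
    if len(c)<5: continue
    (x,y),r=cv2.minEnclosingCircle(c); x=(x+.5)/8-.5;y=(y+.5)/8-.5
    if 265<x<305 and 185<y<220 and A>60: 
        M=cv2.moments(c); cx=(M['m10']/M['m00']+.5)/8-.5; cy=(M['m01']/M['m00']+.5)/8-.5
        print(round(cx,2),round(cy,2),"A",A/64,"r",r/8,plane("top",[(cx,cy)],91).round(1))
E
```

```text
301.54 219.0 A 2.5 r 1.2135430574417114 [[ 455.8 -183.5   91. ]]
288.98 219.03 A 2.8203125 r 1.349202036857605 [[ 455.5 -158.1   91. ]]
286.24 218.36 A 1.203125 r 0.833866536617279 [[ 456.9 -152.5   91. ]]
293.37 217.41 A 9.8828125 r 5.750351905822754 [[ 458.9 -166.9   91. ]]
300.43 215.43 A 1.0078125 r 0.6535043716430664 [[ 463.1 -181.2   91. ]]
297.64 210.51 A 8.96875 r 1.9207561016082764 [[ 473.1 -175.4   91. ]]
285.04 202.64 A 156.3515625 r 7.424823760986328 [[ 489.  -149.6   91. ]]
272.27 194.93 A 8.7421875 r 1.9259607791900635 [[ 504.6 -123.3   91. ]]
295.26 192.6 A 11.4453125 r 2.138031005859375 [[ 509.9 -170.1   91. ]]
273.48 223.99 A 2776.8671875 r 47.91922378540039 [[ 445.2 -126.9   91. ]]
298.9 188.06 A 1.703125 r 1.1267472505569458 [[ 519.4 -177.5   91. ]]
276.93 186.96 A 7.7578125 r 2.688239097595215 [[ 521.2 -132.5   91. ]]
```

View pics/rec.png

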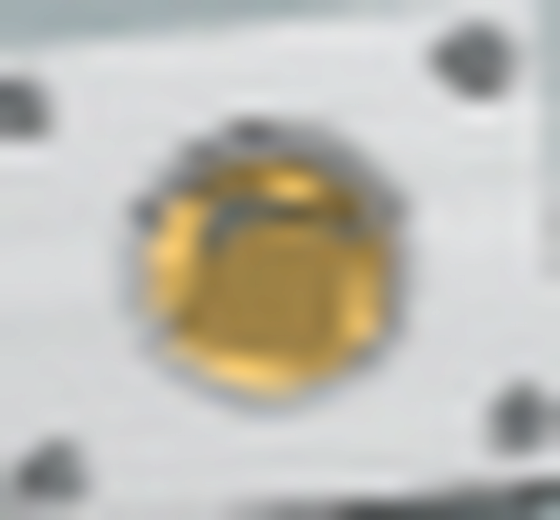

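move_arm --rows '[{"tz": -4, "ry": 0.064}, {"tz": -4, "ry": 0.064}, {"tz": -4, "ry": 0.064}, {"tz": -4, "ry": 0.064}, {"tz": -4, "ry": 0.064}, {"tz": -4, "ry": 0.064}, {"tz": -4, "ry": 0.064}, {"tz": -4, "ry": 0.064}, {"tz": -4, "ry": 0.064}, {"tz": -4, "ry": 0.064}]'

```text
validation failed for argument at $.ro...
```

move_arm --rows '[{"tx": 0, "ty": 0, "tz": -4.0, "rx": 0, "ry": 0.064, "rz": 0, "grip": 100}, {"tx": 0, "ty": 0, "tz": -4.0, "rx": 0, "ry": 0.064, "rz": 0, "grip": 100}, {"tx": 0, "ty": 0, "tz": -4.0, "rx": 0, "ry": 0.064, "rz": 0, "grip": 100}, {"tx": 0, "ty": 0, "tz": -4.0, "rx": 0, "ry": 0.064, "rz": 0, "grip": 100}, {"tx": 0, "ty": 0, "tz": -4.0, "rx": 0, "ry": 0.064, "rz": 0, "grip": 100}, {"tx": 0, "ty": 0, "tz": -4.0, "rx": 0, "ry": 0.064, "rz": 0, "grip": 100}, {"tx": 0, "ty": 0, "tz": -4.0, "rx": 0, "ry": 0.064, "rz": 0, "grip": 100}, {"tx": 0, "ty": 0, "tz": -4.0, "rx": 0, "ry": 0.064, "rz": 0, "grip": 100}, {"tx": 0, "ty": 0, "tz": -4.0, "rx": 0, "ry": 0.064, "rz": 0, "grip": 100}, {"tx": 0, "ty": 0, "tz": -4.0, "rx": 0, "ry": 0.064, "rz": 0, "grip": 100}]'

```text
t: 0.93
eef_pos: [526.7, 358.3, 233.2]
tcp_rot: [-1.571, 0.0, 0.591]
ft_force: [0.2, 0.3, 0.6]
opening: 1.0
```

move_arm --rows '[{"tx": 0, "ty": 0, "tz": -4.0, "rx": 0, "ry": 0.064, "rz": 0, "grip": 100}, {"tx": 0, "ty": 0, "tz": -4.0, "rx": 0, "ry": 0.064, "rz": 0, "grip": 100}, {"tx": 0, "ty": 0, "tz": -4.0, "rx": 0, "ry": 0.064, "rz": 0, "grip": 100}, {"tx": 0, "ty": 0, "tz": -4.0, "rx": 0, "ry": 0.064, "rz": 0, "grip": 100}, {"tx": 0, "ty": 0, "tz": -4.0, "rx": 0, "ry": 0.064, "rz": 0, "grip": 100}, {"tx": 0, "ty": 0, "tz": -4.0, "rx": 0, "ry": 0.064, "rz": 0, "grip": 100}, {"tx": 0, "ty": 0, "tz": -4.0, "rx": 0, "ry": 0.064, "rz": 0, "grip": 100}, {"tx": 0, "ty": 0, "tz": -4.0, "rx": 0, "ry": 0.064, "rz": 0, "grip": 100}, {"tx": 0, "ty": 0, "tz": -4.0, "rx": 0, "ry": 0.064, "rz": 0, "grip": 100}, {"tx": 0, "ty": 0, "tz": -4.0, "rx": 0, "ry": 0.064, "rz": 0, "grip": 100}]'

```text
t: 1.77
eef_pos: [644.0, -17.1, 233.2]
tcp_rot: [-1.571, 0.0, -0.049]
ft_force: [0.1, 0.5, 0.2]
opening: 1.002
```

move_arm --rows '[{"tx": 0, "ty": 0, "tz": -4.0, "rx": 0, "ry": 0.064, "rz": 0, "grip": 100}, {"tx": 0, "ty": 0, "tz": -4.0, "rx": 0, "ry": 0.064, "rz": 0, "grip": 100}, {"tx": 0, "ty": 0, "tz": -4.0, "rx": 0, "ry": 0.064, "rz": 0, "grip": 100}, {"tx": 0, "ty": 0, "tz": -4.0, "rx": 0, "ry": 0.064, "rz": 0, "grip": 100}, {"tx": 0, "ty": 0, "tz": -4.0, "rx": 0, "ry": 0.064, "rz": 0, "grip": 100}, {"tx": 0, "ty": 0, "tz": -4.0, "rx": 0, "ry": 0.064, "rz": 0, "grip": 100}, {"tx": 0, "ty": 0, "tz": -4.0, "rx": 0, "ry": 0.064, "rz": 0, "grip": 100}, {"tx": 0, "ty": 0, "tz": -4.0, "rx": 0, "ry": 0.064, "rz": 0, "grip": 100}, {"tx": 0, "ty": 0, "tz": -4.0, "rx": 0, "ry": 0.064, "rz": 0, "grip": 100}, {"tx": 0, "ty": 0, "tz": 0, "rx": 0, "ry": 0, "rz": 0, "grip": 100}]'

```text
t: 2.6
eef_pos: [535.0, -359.4, 233.1]
tcp_rot: [-1.572, 0.001, -0.631]
ft_force: [-0.1, 0.7, 0.5]
opening: 1.0
```

```bash
cat > go.py <<'E'
from h import *
def to(xyz,psi):
    """remaining shift in current tool axes (cm) and turn about tool y (rad)"""
    s=env.state(); R=rot(s['tcp_rot']); d=R.T@(np.array(xyz)-s['eef_pos'])/10
    cur=np.arctan2(R[1,0],R[0,0]); dy=-(psi-cur); dy=(dy+np.pi)%(2*np.pi)-np.pi
    print("pos",s['eef_pos'].round(2),"psi",round(cur,4),"j",s['joints'].round(3),"F",s['ft_force'].round(2),"M",s['moment'].round(2),"op",round(s['opening'],3),"t",round(s['t'],2))
    print("shift cm in tool axes now",d.round(3),"ry",round(dy,3)); print(R.round(3))
E
python3 -c "
from go import *
to([484,-417.8,120],np.radians(-66.5))"
```

```text
pos [ 534.99 -359.45  233.05] psi -0.6307 j [-6.940e-01  5.200e-01  1.508e+00 -1.000e-03  1.114e+00 -6.200e-02] F [-0.13  0.73  0.5 ] M [-0.06  0.09  0.01] op 1.0 t 2.6
shift cm in tool axes now [-0.669 11.314 -7.707] ry 0.53
[[ 0.808 -0.001  0.59 ]
 [-0.59  -0.001  0.808]
 [-0.001 -1.    -0.001]]
```

move_arm --rows '[{"tx": -0.2, "ty": 3.0, "tz": -2.5, "rx": 0, "ry": 0, "rz": 0, "grip": 100}, {"tx": -0.2, "ty": 3.0, "tz": -2.5, "rx": 0, "ry": 0, "rz": 0, "grip": 100}, {"tx": -0.27, "ty": 2.8, "tz": -2.7, "rx": 0, "ry": 0, "rz": 0, "grip": 100}, {"tx": 0, "ty": 2.5, "tz": 0, "rx": 0, "ry": 0.11, "rz": 0, "grip": 100}, {"tx": 0, "ty": 0, "tz": 0, "rx": 0, "ry": 0.12, "rz": 0, "grip": 100}, {"tx": 0, "ty": 0, "tz": 0, "rx": 0, "ry": 0.12, "rz": 0, "grip": 100}, {"tx": 0, "ty": 0, "tz": 0, "rx": 0, "ry": 0.12, "rz": 0, "grip": 100}, {"tx": 0, "ty": 0, "tz": 0, "rx": 0, "ry": 0.06, "rz": 0, "grip": 100}, {"tx": 0, "ty": 0, "tz": 0, "rx": 0, "ry": 0, "rz": 0, "grip": 100}]'

```text
t: 3.35
eef_pos: [488.1, -412.6, 120.2]
tcp_rot: [-1.571, 0.001, -1.154]
ft_force: [-0.2, -0.3, 0.3]
opening: 1.004
```

```bash
python3 -c "
from go import *
to([484,-417.8,74.5],np.radians(-66.5))
p,d=env.read_camera('top'); cv2.imwrite('pics/t1.png',p[100:300,300:500].repeat(3,0).repeat(3,1))
p,d=env.read_camera('scene'); cv2.imwrite('pics/s1.png',p[180:320,340:520].repeat(4,0).repeat(4,1))"
```

```text
pos [ 488.08 -412.57  120.22] psi -1.1545 j [-0.805  0.634  1.631  0.     0.877  0.349] F [-0.19 -0.31  0.31] M [-0.12  0.2   0.01] op 1.004 t 3.35
shift cm in tool axes now [ 0.317  4.571 -0.584] ry 0.006
[[ 0.404 -0.     0.915]
 [-0.915  0.001  0.404]
 [-0.001 -1.    -0.   ]]
```

View pics/s1.png

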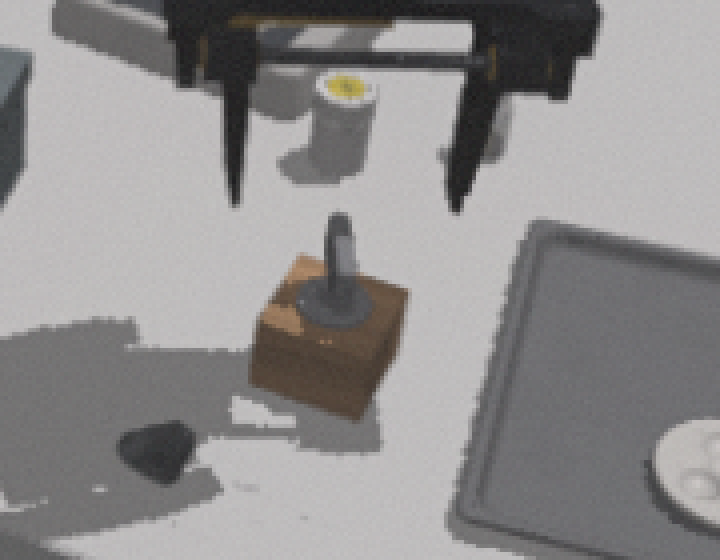

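View pics/t1.png

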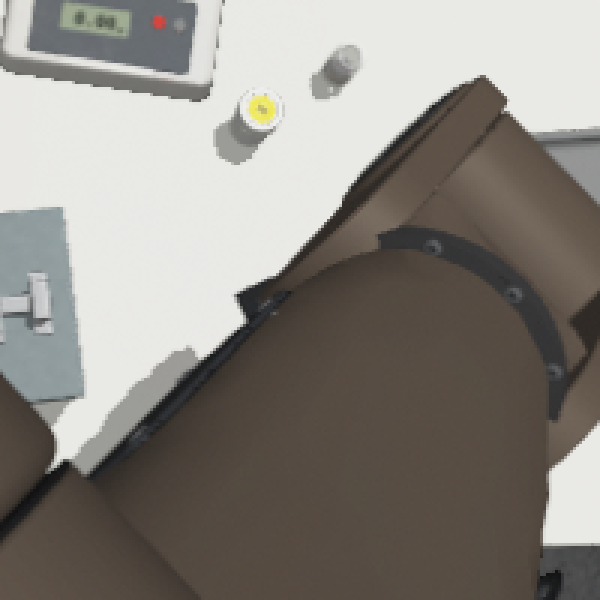

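move_arm --rows '[{"tx": 0.32, "ty": 0, "tz": -0.58, "rx": 0, "ry": 0.006, "rz": 0, "grip": 100}, {"tx": 0, "ty": 2.0, "tz": 0, "rx": 0, "ry": 0, "rz": 0, "grip": 100}, {"tx": 0, "ty": 1.5, "tz": 0, "rx": 0, "ry": 0, "rz": 0, "grip": 100}, {"tx": 0, "ty": 1.05, "tz": 0, "rx": 0, "ry": 0, "rz": 0, "grip": 100}, {"tx": 0, "ty": 0, "tz": 0, "rx": 0, "ry": 0, "rz": 0, "grip": 60}, {"tx": 0, "ty": 0, "tz": 0, "rx": 0, "ry": 0, "rz": 0, "grip": 40}]'

```text
t: 3.95
eef_pos: [483.9, -418.2, 74.9]
tcp_rot: [-1.571, 0.001, -1.158]
ft_force: [0.1, -0.4, 0.8]
opening: 0.908
```

```bash
python3 -c "
from go import *
to([484,-417.8,74.5],np.radians(-66.5))
p,d=env.read_camera('scene'); cv2.imwrite('pics/s2.png',p[200:300,370:490].repeat(6,0).repeat(6,1))"
```

```text
pos [ 483.92 -418.22   74.87] psi -1.1575 j [-0.816  0.694  1.659  0.     0.79   0.341] F [ 0.08 -0.36  0.83] M [-0.08  0.19  0.01] op 0.908 t 3.95
shift cm in tool axes now [-0.035  0.037  0.024] ry 0.003
[[ 0.402 -0.001  0.916]
 [-0.916  0.001  0.402]
 [-0.001 -1.    -0.   ]]
```

View pics/s2.png

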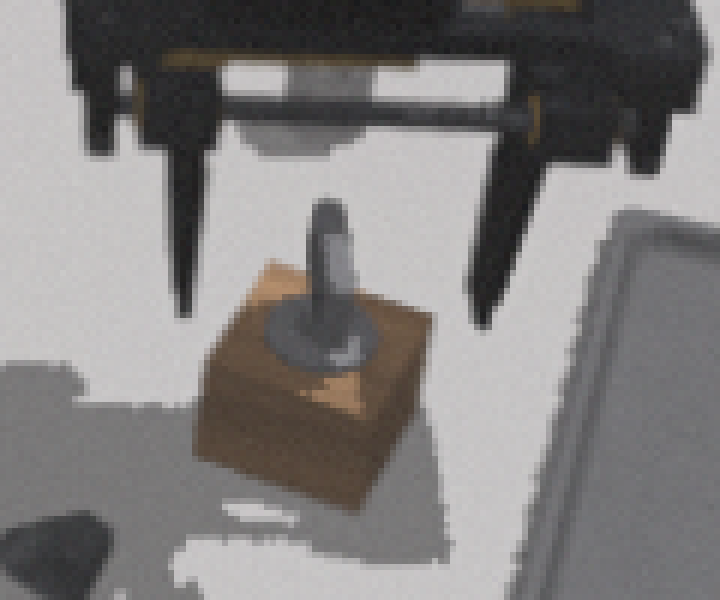

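move_arm --rows '[{"tx": 0, "ty": 0, "tz": 0, "rx": 0, "ry": 0, "rz": 0, "grip": 30}, {"tx": 0, "ty": 0, "tz": 0, "rx": 0, "ry": 0, "rz": 0, "grip": 20}, {"tx": 0, "ty": 0, "tz": 0, "rx": 0, "ry": 0, "rz": 0, "grip": 10}, {"tx": 0, "ty": 0, "tz": 0, "rx": 0, "ry": 0, "rz": 0, "grip": 0}, {"tx": 0, "ty": 0, "tz": 0, "rx": 0, "ry": 0, "rz": 0, "grip": 0}, {"tx": 0, "ty": 0, "tz": 0, "rx": 0, "ry": 0, "rz": 0, "grip": 0}, {"tx": 0, "ty": 0, "tz": 0, "rx": 0, "ry": 0, "rz": 0, "grip": 0}, {"tx": 0, "ty": 0, "tz": 0, "rx": 0, "ry": 0, "rz": 0, "grip": 0}, {"tx": 0, "ty": 0, "tz": 0, "rx": 0, "ry": 0, "rz": 0, "grip": 0}, {"tx": 0, "ty": 0, "tz": 0, "rx": 0, "ry": 0, "rz": 0, "grip": 0}]'

```text
t: 4.83
eef_pos: [484.0, -418.1, 75.1]
tcp_rot: [-1.571, 0.0, -1.158]
ft_force: [0.4, 0.6, -0.3]
opening: 0.172
```

move_arm --rows '[{"tx": 0, "ty": 0, "tz": 0, "rx": 0, "ry": 0, "rz": 0, "grip": 0}, {"tx": 0, "ty": 0, "tz": 0, "rx": 0, "ry": 0, "rz": 0, "grip": 0}, {"tx": 0, "ty": 0, "tz": 0, "rx": 0, "ry": 0, "rz": 0, "grip": 0}, {"tx": 0, "ty": 0, "tz": 0, "rx": 0, "ry": 0, "rz": 0, "grip": 0}, {"tx": 0, "ty": 0, "tz": 0, "rx": 0, "ry": 0, "rz": 0, "grip": 0}, {"tx": 0, "ty": 0, "tz": 0, "rx": 0, "ry": 0, "rz": 0, "grip": 0}]'

```text
t: 5.33
eef_pos: [484.0, -418.1, 75.1]
tcp_rot: [-1.571, 0.0, -1.158]
ft_force: [-0.4, 1.7, -0.1]
opening: 0.103
```

```bash
python3 -c "
from go import *
to([484,-417.8,74.5],np.radians(-66.5))"
```

```text
pos [ 484.01 -418.07   75.07] psi -1.1581 j [-0.816  0.693  1.66   0.     0.789  0.342] F [-0.44  1.74 -0.13] M [0.02 0.17 0.05] op 0.103 t 5.33
shift cm in tool axes now [-0.025  0.057  0.01 ] ry 0.003
[[ 0.401 -0.     0.916]
 [-0.916  0.     0.401]
 [-0.    -1.     0.   ]]
```

move_arm --rows '[{"tx": 0, "ty": -0.5, "tz": 0, "rx": 0, "ry": 0, "rz": 0, "grip": 0}, {"tx": 0, "ty": -1.0, "tz": 0, "rx": 0, "ry": 0, "rz": 0, "grip": 0}, {"tx": 0, "ty": -2.0, "tz": 0, "rx": 0, "ry": 0, "rz": 0, "grip": 0}, {"tx": 0, "ty": -2.5, "tz": 0, "rx": 0, "ry": 0, "rz": 0, "grip": 0}, {"tx": 0, "ty": -2.5, "tz": 0, "rx": 0, "ry": 0, "rz": 0, "grip": 0}, {"tx": 0, "ty": -2.0, "tz": 0, "rx": 0, "ry": 0, "rz": 0, "grip": 0}, {"tx": 0, "ty": -1.0, "tz": 0, "rx": 0, "ry": 0, "rz": 0, "grip": 0}, {"tx": 0, "ty": 0, "tz": 0, "rx": 0, "ry": 0, "rz": 0, "grip": 0}, {"tx": 0, "ty": 0, "tz": 0, "rx": 0, "ry": 0, "rz": 0, "grip": 0}]'

```text
t: 6.08
eef_pos: [483.9, -418.0, 190.1]
tcp_rot: [-1.571, -0.0, -1.158]
ft_force: [0.2, 0.2, -1.9]
opening: 0.103
```

```bash
python3 -c "
from go import *
to([488.9,-149.4,190],np.radians(-12.7))
p,d=env.read_camera('scene'); cv2.imwrite('pics/s3.png',p[140:280,350:510].repeat(4,0).repeat(4,1)); np.savez('pics/s3.npz',p=p,d=d)"
```

```text
pos [ 483.94 -417.97  190.07] psi -1.158 j [-0.816  0.554  1.57   0.     1.017  0.342] F [ 0.18  0.23 -1.87] M [-0.05  0.16  0.05] op 0.103 t 6.08
shift cm in tool axes now [-2.4402e+01  3.0000e-03  1.1228e+01] ry -0.936
[[ 0.401  0.     0.916]
 [-0.916 -0.     0.401]
 [ 0.    -1.     0.   ]]
```

View pics/s3.png

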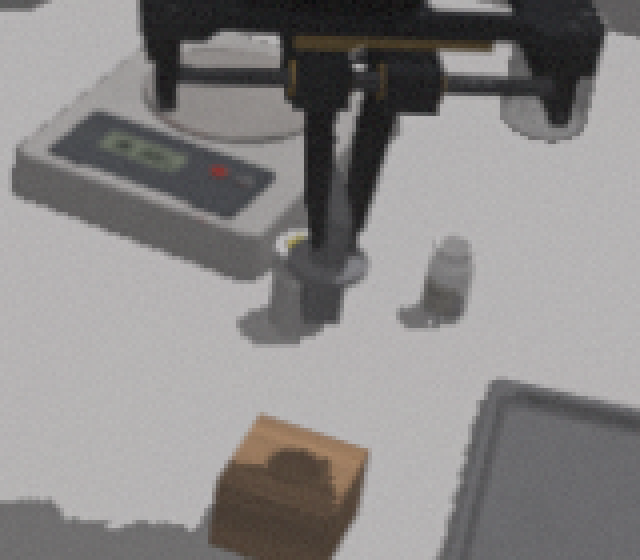

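```bash
python3 - <<'E'
from m import *
f=np.load("pics/s3.npz"); P=cloud("scene",f["p"],f["d"])
s=(abs(P[...,0]-484)<30)&(abs(P[...,1]+418)<30)&(P[...,2]>120)&(P[...,2]<163)
q=P[s]; print(len(q),q.min(0).round(1),q.max(0).round(1))
for z in range(126,164,4):
    k=q[abs(q[:,2]-z)<2]; 
    if len(k): print(z,len(k),k[:,:2].min(0).round(1),k[:,:2].max(0).round(1),k.mean(0).round(1))
pr=proj("scene",[[484,-418,129],[484,-418,155]]); print(pr, (pr-[350,140])*4)
E
```

```text
244 [ 465.9 -438.   128.1] [ 497.9 -403.   162.5]
130 14 [ 474.7 -429.3] [ 482.6 -412.9] [ 478.1 -421.2  129.8]
134 23 [ 474.4 -429.5] [ 487.  -410.4] [ 478.3 -420.7  133.8]
138 18 [ 474.3 -430. ] [ 488.2 -409.6] [ 478.2 -421.3  138.2]
142 22 [ 472.7 -430.4] [ 479.8 -414.1] [ 476.9 -422.6  142.4]
146 16 [ 473.1 -429.4] [ 481.  -414.1] [ 477.4 -422.6  145.9]
150 5 [ 474.8 -428. ] [ 478.3 -416.3] [ 476.3 -420.6  148.3]
154 8 [ 467.7 -436.1] [ 478.  -409.6] [ 470.8 -423.3  155.2]
158 115 [ 466. -438.] [ 497.9 -403. ] [ 477.8 -421.   158.5]
162 23 [ 465.9 -435.6] [ 485.  -406.9] [ 476.  -421.2  160.8]
[[428.20954757 217.52590067]
 [429.97934399 205.56166792]] [[312.8381903  310.10360267]
 [319.91737598 262.2466717 ]]
```

```bash
python3 - <<'E'
from m import *
print(proj("scene",[[488.9,-149.4,91],[504.6,-123.3,91],[473.1,-175.4,91],[509.9,-170.1,91],[470.5,-128.4,91],[484,-418,40]]).round(1))
# lid corners from yaw 7deg
c,s=np.cos(.122),np.sin(.122); C=[[488.9+c*x-s*y,-149.4+s*x+c*y,75] for x in(-65,65) for y in(-80,80)]
p=np.load("pics/scene0.npz")["p"]; big=cv2.resize(p[170:260,240:360],None,fx=6,fy=6,interpolation=cv2.INTER_CUBIC)
for q in list(proj("scene",C))+list(proj("scene",[[488.9,-149.4,91]])):
    cv2.drawMarker(big,tuple(int(v) for v in (q-[240,170]+.5)*6),(0,0,255),0,12)
cv2.imwrite("pics/sbox.png",big)
p=np.load("pics/top0.npz")["p"]; big=cv2.resize(p[150:260,230:340],None,fx=5,fy=5,interpolation=cv2.INTER_CUBIC)
for q in list(proj("top",C))+list(proj("top",[[488.9,-149.4,91]])):
    cv2.drawMarker(big,tuple(int(v) for v in (q-[230,150]+.5)*5),(0,0,255),0,12)
cv2.imwrite("pics/tbox.png",big)
E
```

```text
[[298.7 194.8]
 [291.5 187.8]
 [306.1 202.2]
 [312.7 192.3]
 [285.1 196.7]
 [422.5 255.5]]
```

View pics/sbox.png

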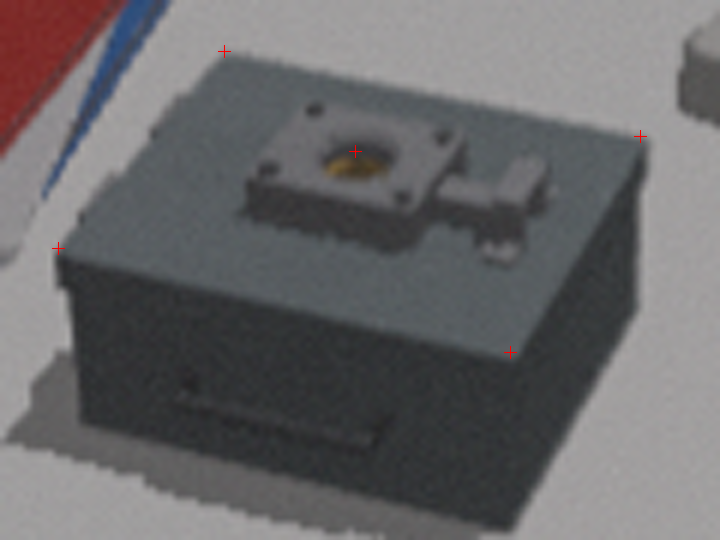

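View pics/tbox.png

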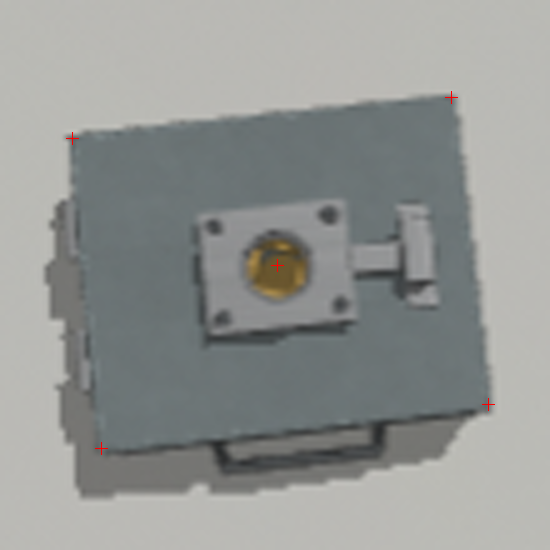

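move_arm --rows '[{"tx": -1.2, "ty": 0, "tz": 0.56, "rx": 0, "ry": 0, "rz": 0, "grip": 0}, {"tx": -2.9, "ty": 0, "tz": 1.33, "rx": 0, "ry": 0, "rz": 0, "grip": 0}, {"tx": -3.5, "ty": 0, "tz": 1.6, "rx": 0, "ry": 0, "rz": 0, "grip": 0}, {"tx": -3.5, "ty": 0, "tz": 1.6, "rx": 0, "ry": 0, "rz": 0, "grip": 0}, {"tx": -3.5, "ty": 0, "tz": 1.6, "rx": 0, "ry": 0, "rz": 0, "grip": 0}, {"tx": -3.5, "ty": 0, "tz": 1.6, "rx": 0, "ry": 0, "rz": 0, "grip": 0}, {"tx": -3.5, "ty": 0, "tz": 1.6, "rx": 0, "ry": 0, "rz": 0, "grip": 0}, {"tx": -2.0, "ty": 0, "tz": 0.94, "rx": 0, "ry": 0, "rz": 0, "grip": 0}, {"tx": -0.8, "ty": 0, "tz": 0.4, "rx": 0, "ry": 0, "rz": 0, "grip": 0}, {"tx": 0, "ty": 0, "tz": 0, "rx": 0, "ry": 0, "rz": 0, "grip": 0}]'

```text
t: 6.97
eef_pos: [488.6, -147.4, 189.5]
tcp_rot: [-1.572, 0.001, -1.155]
ft_force: [0.1, -0.6, -1.8]
opening: 0.104
```

move_arm --rows '[{"tx": 0, "ty": 0, "tz": 0, "rx": 0, "ry": -0.06, "rz": 0, "grip": 0}, {"tx": 0, "ty": 0, "tz": 0, "rx": 0, "ry": -0.11, "rz": 0, "grip": 0}, {"tx": 0, "ty": 0, "tz": 0, "rx": 0, "ry": -0.12, "rz": 0, "grip": 0}, {"tx": 0, "ty": 0, "tz": 0, "rx": 0, "ry": -0.12, "rz": 0, "grip": 0}, {"tx": 0, "ty": 0, "tz": 0, "rx": 0, "ry": -0.12, "rz": 0, "grip": 0}, {"tx": 0, "ty": 0, "tz": 0, "rx": 0, "ry": -0.12, "rz": 0, "grip": 0}, {"tx": 0, "ty": 0, "tz": 0, "rx": 0, "ry": -0.12, "rz": 0, "grip": 0}, {"tx": 0, "ty": 0, "tz": 0, "rx": 0, "ry": -0.11, "rz": 0, "grip": 0}, {"tx": 0, "ty": 0, "tz": 0, "rx": 0, "ry": -0.056, "rz": 0, "grip": 0}, {"tx": 0, "ty": 0, "tz": 0, "rx": 0, "ry": 0, "rz": 0, "grip": 0}]'

```text
t: 7.8
eef_pos: [488.9, -150.7, 189.5]
tcp_rot: [-1.571, 0.001, -0.221]
ft_force: [0.9, 0.2, -1.9]
opening: 0.102
```

```bash
python3 -c "
from go import *
to([488.9,-149.4,162],np.radians(-12.7))
p,d=env.read_camera('scene'); cv2.imwrite('pics/s4.png',p[120:260,230:390].repeat(5,0).repeat(5,1)[:600])"
```

```text
pos [ 488.87 -150.73  189.52] psi -0.2207 j [-0.428  0.386  1.885 -0.     0.871 -0.208] F [ 0.91  0.22 -1.93] M [-0.06  0.03 -0.01] op 0.102 t 7.8
shift cm in tool axes now [-0.024  2.753  0.13 ] ry 0.001
[[ 0.976 -0.001  0.219]
 [-0.219  0.     0.976]
 [-0.001 -1.     0.   ]]
```

View pics/s4.png

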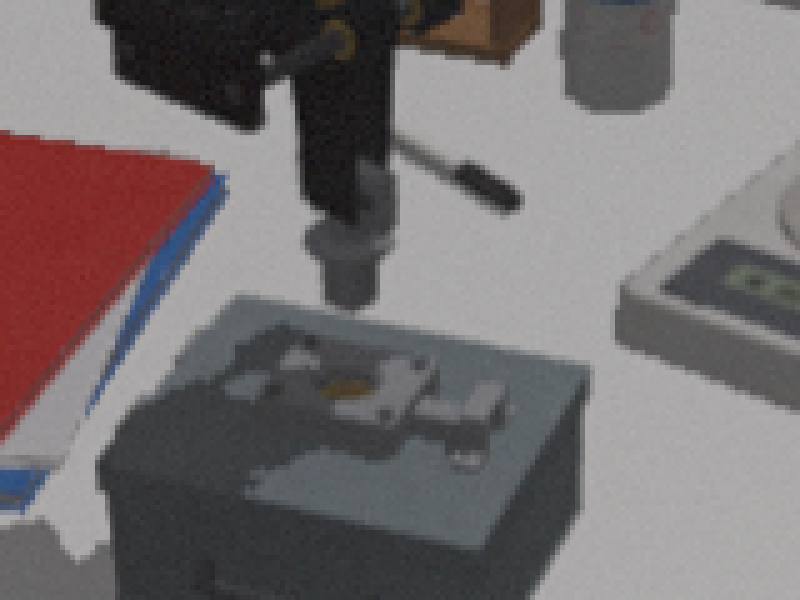

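move_arm --rows '[{"tx": -0.02, "ty": 0.5, "tz": 0.13, "rx": 0, "ry": 0, "rz": 0, "grip": 0}, {"tx": 0, "ty": 1.2, "tz": 0, "rx": 0, "ry": 0, "rz": 0, "grip": 0}, {"tx": 0, "ty": 1.2, "tz": 0, "rx": 0, "ry": 0, "rz": 0, "grip": 0}, {"tx": 0, "ty": 0.5, "tz": 0, "rx": 0, "ry": 0, "rz": 0, "grip": 0}, {"tx": 0, "ty": 0, "tz": 0, "rx": 0, "ry": 0, "rz": 0, "grip": 0}]'

```text
t: 8.27
eef_pos: [488.6, -148.2, 154.8]
tcp_rot: [-1.57, 0.002, -0.223]
ft_force: [0.1, 0.0, -1.9]
opening: 0.105
```

```bash
python3 -c "
from go import *
to([488.9,-149.4,142],np.radians(-12.7))
p,d=env.read_camera('scene'); cv2.imwrite('pics/s5.png',p[140:260,230:390].repeat(5,0).repeat(5,1)[:600])"
```

```text
pos [ 488.63 -148.23  154.83] psi -0.2234 j [-0.424  0.435  1.922  0.     0.787 -0.201] F [ 0.15  0.02 -1.85] M [-0.13  0.1  -0.02] op 0.105 t 8.27
shift cm in tool axes now [ 0.055  1.282 -0.109] ry -0.002
[[ 0.975 -0.002  0.222]
 [-0.222  0.001  0.975]
 [-0.002 -1.     0.001]]
```

View pics/s5.png

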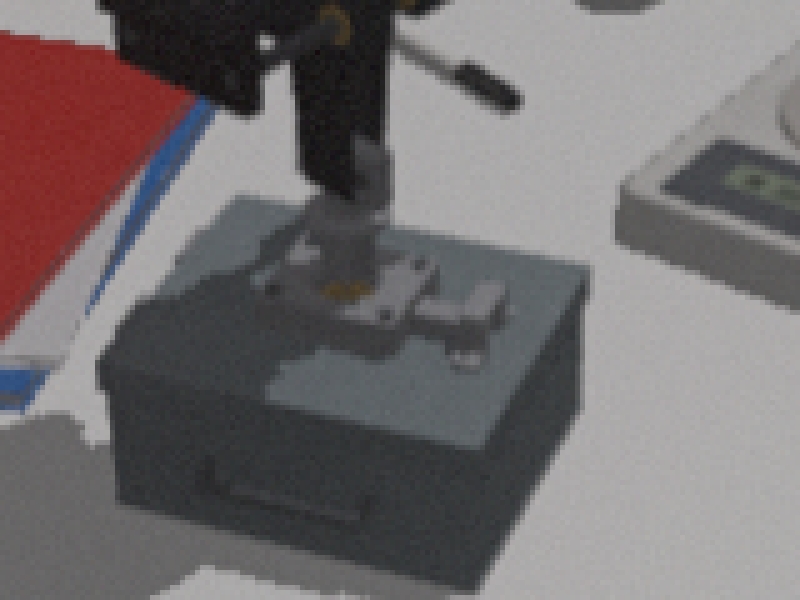

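move_arm --rows '[{"tx": 0.03, "ty": 0, "tz": -0.08, "rx": 0, "ry": 0, "rz": 0, "grip": 0}, {"tx": 0, "ty": 0.15, "tz": 0, "rx": 0, "ry": 0, "rz": 0, "grip": 0}, {"tx": 0, "ty": 0.15, "tz": 0, "rx": 0, "ry": 0, "rz": 0, "grip": 0}, {"tx": 0, "ty": 0.15, "tz": 0, "rx": 0, "ry": 0, "rz": 0, "grip": 0}, {"tx": 0, "ty": 0, "tz": 0, "rx": 0, "ry": 0, "rz": 0, "grip": 0}]'

```text
t: 8.73
eef_pos: [489.2, -149.1, 151.6]
tcp_rot: [-1.571, -0.0, -0.222]
ft_force: [0.0, -0.4, -1.9]
opening: 0.11
```

```bash
python3 -c "
from go import *
to([488.9,-149.4,142],np.radians(-12.7))"
```

```text
pos [ 489.23 -149.08  151.55] psi -0.2221 j [-0.425  0.44   1.925  0.     0.777 -0.203] F [ 0.02 -0.38 -1.92] M [-0.14  0.03  0.06] op 0.11 t 8.73
shift cm in tool axes now [-0.025  0.955 -0.038] ry -0.0
[[ 0.975  0.     0.22 ]
 [-0.22   0.     0.975]
 [ 0.    -1.     0.   ]]
```

move_arm --rows '[{"tx": 0, "ty": 0.1, "tz": 0, "rx": 0, "ry": 0, "rz": 0, "grip": 0}, {"tx": 0, "ty": 0.1, "tz": 0, "rx": 0, "ry": 0, "rz": 0, "grip": 0}, {"tx": 0, "ty": 0.1, "tz": 0, "rx": 0, "ry": 0, "rz": 0, "grip": 0}, {"tx": 0, "ty": 0, "tz": 0, "rx": 0, "ry": 0, "rz": 0, "grip": 0}]'

```text
t: 9.07
eef_pos: [489.1, -149.0, 148.4]
tcp_rot: [-1.571, 0.0, -0.222]
ft_force: [-0.5, 0.4, -1.2]
opening: 0.104
```

move_arm --rows '[{"tx": 0, "ty": 0.1, "tz": 0, "rx": 0, "ry": 0, "rz": 0, "grip": 0}, {"tx": 0, "ty": 0.1, "tz": 0, "rx": 0, "ry": 0, "rz": 0, "grip": 0}, {"tx": 0, "ty": 0, "tz": 0, "rx": 0, "ry": 0, "rz": 0, "grip": 0}]'

```text
t: 9.32
eef_pos: [489.1, -149.0, 146.4]
tcp_rot: [-1.571, 0.0, -0.222]
ft_force: [-1.2, 0.5, -2.4]
opening: 0.101
```

Inside the recess mouth with no contact force yet; continuing in small steps.

move_arm --rows '[{"tx": 0, "ty": 0.1, "tz": 0, "rx": 0, "ry": 0, "rz": 0, "grip": 0}, {"tx": 0, "ty": 0.1, "tz": 0, "rx": 0, "ry": 0, "rz": 0, "grip": 0}, {"tx": 0, "ty": 0, "tz": 0, "rx": 0, "ry": 0, "rz": 0, "grip": 0}]'

```text
t: 9.57
eef_pos: [489.1, -149.0, 144.4]
tcp_rot: [-1.571, 0.0, -0.222]
ft_force: [-0.9, 1.1, -1.8]
opening: 0.104
```

move_arm --rows '[{"tx": 0, "ty": 0.1, "tz": 0, "rx": 0, "ry": 0, "rz": 0, "grip": 0}, {"tx": 0, "ty": 0, "tz": 0, "rx": 0, "ry": 0, "rz": 0, "grip": 0}]'

```text
t: 9.73
eef_pos: [489.1, -149.0, 143.4]
tcp_rot: [-1.571, 0.0, -0.222]
ft_force: [-0.5, 1.8, -1.6]
opening: 0.103
```

move_arm --rows '[{"tx": 0, "ty": 0.05, "tz": 0, "rx": 0, "ry": 0, "rz": 0, "grip": 0}, {"tx": 0, "ty": 0, "tz": 0, "rx": 0, "ry": 0, "rz": 0, "grip": 0}]'

```text
t: 9.9
eef_pos: [489.2, -149.0, 143.0]
tcp_rot: [-1.571, 0.0, -0.222]
ft_force: [-1.4, 2.3, -1.6]
opening: 0.106
```

move_arm --rows '[{"tx": 0, "ty": 0.05, "tz": 0, "rx": 0, "ry": 0, "rz": 0, "grip": 0}, {"tx": 0, "ty": 0, "tz": 0, "rx": 0, "ry": 0, "rz": 0, "grip": 0}]'

```text
t: 10.07
eef_pos: [489.2, -149.0, 142.6]
tcp_rot: [-1.571, 0.0, -0.222]
ft_force: [-1.6, 2.9, -1.5]
opening: 0.102
```

move_arm --rows '[{"tx": 0, "ty": 0.05, "tz": 0, "rx": 0, "ry": 0, "rz": 0, "grip": 0}, {"tx": 0, "ty": 0, "tz": 0, "rx": 0, "ry": 0, "rz": 0, "grip": 0}]'

```text
t: 10.23
eef_pos: [489.2, -149.0, 142.1]
tcp_rot: [-1.571, 0.0, -0.222]
ft_force: [-1.5, 2.0, 0.0]
opening: 0.104
```

move_arm --rows '[{"tx": 0, "ty": 0.05, "tz": 0, "rx": 0, "ry": 0, "rz": 0, "grip": 0}, {"tx": 0, "ty": 0, "tz": 0, "rx": 0, "ry": 0, "rz": 0, "grip": 0}]'

```text
t: 10.4
eef_pos: [489.2, -149.1, 141.7]
tcp_rot: [-1.571, -0.0, -0.222]
ft_force: [-2.8, 3.3, 1.9]
opening: 0.102
```

```bash
python3 -c "
from go import *
to([488.9,-149.4,142],np.radians(-12.7))"
```

```text
pos [ 489.24 -149.06  141.73] psi -0.222 j [-0.425  0.454  1.934  0.     0.753 -0.203] F [-2.78  3.34  1.89] M [ 0.53  0.59 -0.01] op 0.102 t 10.4
shift cm in tool axes now [-0.026 -0.027 -0.04 ] ry -0.0
[[ 0.975  0.     0.22 ]
 [-0.22   0.     0.975]
 [ 0.    -1.     0.   ]]
```

move_arm --rows '[{"tx": -0.05, "ty": 0, "tz": 0.04, "rx": 0, "ry": 0, "rz": 0, "grip": 0}, {"tx": 0, "ty": 0, "tz": 0, "rx": 0, "ry": 0, "rz": 0, "grip": 0}, {"tx": 0, "ty": 0, "tz": 0, "rx": 0, "ry": 0, "rz": 0, "grip": 0}]'

```text
t: 10.65
eef_pos: [489.1, -148.8, 141.8]
tcp_rot: [-1.571, -0.001, -0.222]
ft_force: [-1.3, 0.5, 2.1]
opening: 0.105
```

move_arm --rows '[{"tx": 0, "ty": 0.05, "tz": 0, "rx": 0, "ry": 0, "rz": 0, "grip": 0}, {"tx": 0, "ty": 0, "tz": 0, "rx": 0, "ry": 0, "rz": 0, "grip": 0}]'

```text
t: 10.82
eef_pos: [489.2, -148.8, 141.4]
tcp_rot: [-1.571, -0.001, -0.222]
ft_force: [-1.8, 0.9, 4.7]
opening: 0.105
```

move_arm --rows '[{"tx": 0, "ty": 0.05, "tz": 0, "rx": 0, "ry": 0, "rz": 0, "grip": 0}, {"tx": 0, "ty": 0, "tz": 0, "rx": 0, "ry": 0, "rz": 0, "grip": 0}]'

```text
t: 10.98
eef_pos: [489.3, -148.8, 141.2]
tcp_rot: [-1.571, -0.001, -0.222]
ft_force: [-2.1, 1.6, 8.2]
opening: 0.106
```

move_arm --rows '[{"tx": 0, "ty": 0, "tz": 0, "rx": 0, "ry": -0.04, "rz": 0, "grip": 0}, {"tx": 0, "ty": 0, "tz": 0, "rx": 0, "ry": 0, "rz": 0, "grip": 0}]'

```text
t: 11.15
eef_pos: [488.7, -148.7, 140.7]
tcp_rot: [-1.571, 0.0, -0.18]
ft_force: [-1.2, 1.4, -1.5]
opening: 0.105
```

move_arm --rows '[{"tx": 0, "ty": 0, "tz": 0, "rx": 0, "ry": -0.04, "rz": 0, "grip": 0}, {"tx": 0, "ty": 0, "tz": 0, "rx": 0, "ry": 0, "rz": 0, "grip": 0}]'

```text
t: 11.32
eef_pos: [488.6, -148.6, 140.3]
tcp_rot: [-1.571, 0.001, -0.141]
ft_force: [-1.8, -0.1, -1.2]
opening: 0.104
```

move_arm --rows '[{"tx": 0, "ty": 0, "tz": 0, "rx": 0, "ry": -0.04, "rz": 0, "grip": 0}, {"tx": 0, "ty": 0, "tz": 0, "rx": 0, "ry": 0, "rz": 0, "grip": 0}]'

```text
t: 11.48
eef_pos: [488.5, -148.5, 140.3]
tcp_rot: [-1.57, 0.001, -0.102]
ft_force: [-1.6, -0.1, -1.6]
opening: 0.1
```

```bash
python3 -c "
from go import *
to([488.9,-149.4,142],np.radians(-12.7))"
```

```text
pos [ 488.52 -148.53  140.29] psi -0.1019 j [-0.425  0.456  1.937  0.     0.75  -0.323] F [-1.56 -0.1  -1.57] M [-0.01  0.62 -0.04] op 0.1 t 11.48
shift cm in tool axes now [ 0.046 -0.172 -0.082] ry 0.12
[[ 0.995 -0.001  0.102]
 [-0.102  0.     0.995]
 [-0.001 -1.     0.   ]]
```

move_arm --rows '[{"tx": 0, "ty": 0.1, "tz": 0, "rx": 0, "ry": 0, "rz": 0, "grip": 0}, {"tx": 0, "ty": 0, "tz": 0, "rx": 0, "ry": 0, "rz": 0, "grip": 0}]'

```text
t: 11.65
eef_pos: [488.6, -148.5, 139.3]
tcp_rot: [-1.57, 0.001, -0.104]
ft_force: [-2.5, 0.7, -2.0]
opening: 0.102
```

move_arm --rows '[{"tx": 0, "ty": 0.1, "tz": 0, "rx": 0, "ry": 0, "rz": 0, "grip": 0}, {"tx": 0, "ty": 0, "tz": 0, "rx": 0, "ry": 0, "rz": 0, "grip": 0}]'

```text
t: 11.82
eef_pos: [488.6, -148.5, 138.4]
tcp_rot: [-1.57, 0.001, -0.103]
ft_force: [-2.7, 0.6, -1.3]
opening: 0.106
```

move_arm --rows '[{"tx": 0, "ty": 0.1, "tz": 0, "rx": 0, "ry": 0, "rz": 0, "grip": 0}, {"tx": 0, "ty": 0, "tz": 0, "rx": 0, "ry": 0, "rz": 0, "grip": 0}]'

```text
t: 11.98
eef_pos: [488.6, -148.5, 137.4]
tcp_rot: [-1.57, 0.001, -0.102]
ft_force: [-3.6, 0.4, -2.1]
opening: 0.106
```

```bash
python3 -c "
from go import *
to([488.9,-149.4,142],np.radians(-12.7))"
```

```text
pos [ 488.6  -148.46  137.39] psi -0.1022 j [-0.424  0.46   1.94   0.     0.742 -0.322] F [-3.59  0.4  -2.09] M [ 0.15  1.   -0.04] op 0.106 t 11.98
shift cm in tool axes now [ 0.039 -0.461 -0.091] ry 0.119
[[ 0.995 -0.001  0.102]
 [-0.102  0.     0.995]
 [-0.001 -1.     0.   ]]
```

move_arm --rows '[{"tx": -0.05, "ty": 0, "tz": 0, "rx": 0, "ry": 0, "rz": 0, "grip": 0}, {"tx": 0, "ty": 0.1, "tz": 0, "rx": 0, "ry": 0, "rz": 0, "grip": 0}, {"tx": 0, "ty": 0.1, "tz": 0, "rx": 0, "ry": 0, "rz": 0, "grip": 0}, {"tx": 0, "ty": 0, "tz": 0, "rx": 0, "ry": 0, "rz": 0, "grip": 0}]'

```text
t: 12.32
eef_pos: [488.4, -148.5, 135.5]
tcp_rot: [-1.571, -0.0, -0.102]
ft_force: [-3.8, 1.5, -1.3]
opening: 0.101
```

move_arm --rows '[{"tx": 0, "ty": 0.1, "tz": 0, "rx": 0, "ry": 0, "rz": 0, "grip": 0}, {"tx": 0, "ty": 0.1, "tz": 0, "rx": 0, "ry": 0, "rz": 0, "grip": 0}, {"tx": 0, "ty": 0.1, "tz": 0, "rx": 0, "ry": 0, "rz": 0, "grip": 0}, {"tx": 0, "ty": 0, "tz": 0, "rx": 0, "ry": 0, "rz": 0, "grip": 0}]'

```text
t: 12.65
eef_pos: [488.3, -148.5, 132.4]
tcp_rot: [-1.571, 0.0, -0.102]
ft_force: [-2.9, 1.7, -1.3]
opening: 0.103
```

move_arm --rows '[{"tx": 0, "ty": 0.1, "tz": 0, "rx": 0, "ry": 0, "rz": 0, "grip": 0}, {"tx": 0, "ty": 0.1, "tz": 0, "rx": 0, "ry": 0, "rz": 0, "grip": 0}, {"tx": 0, "ty": 0.1, "tz": 0, "rx": 0, "ry": 0, "rz": 0, "grip": 0}, {"tx": 0, "ty": 0, "tz": 0, "rx": 0, "ry": 0, "rz": 0, "grip": 0}]'

```text
t: 12.98
eef_pos: [488.3, -148.5, 129.4]
tcp_rot: [-1.571, 0.0, -0.102]
ft_force: [-3.0, 1.7, -1.0]
opening: 0.107
```

```bash
python3 -c "
from go import *
to([488.9,-149.4,126],np.radians(-12.7))"
```

```text
pos [ 488.29 -148.5   129.38] psi -0.102 j [-0.425  0.472  1.948  0.     0.722 -0.323] F [-2.98  1.67 -1.03] M [0.27 0.75 0.05] op 0.107 t 12.98
shift cm in tool axes now [ 0.07   0.338 -0.084] ry 0.12
[[ 0.995 -0.     0.102]
 [-0.102  0.     0.995]
 [-0.    -1.     0.   ]]
```

move_arm --rows '[{"tx": 0, "ty": 0.1, "tz": 0, "rx": 0, "ry": 0, "rz": 0, "grip": 0}, {"tx": 0, "ty": 0.1, "tz": 0, "rx": 0, "ry": 0, "rz": 0, "grip": 0}, {"tx": 0, "ty": 0, "tz": 0, "rx": 0, "ry": 0, "rz": 0, "grip": 0}]'

```text
t: 13.23
eef_pos: [488.3, -148.5, 127.4]
tcp_rot: [-1.571, 0.0, -0.102]
ft_force: [-3.5, 2.4, -1.4]
opening: 0.102
```

move_arm --rows '[{"tx": 0, "ty": 0.1, "tz": 0, "rx": 0, "ry": 0, "rz": 0, "grip": 0}, {"tx": 0, "ty": 0, "tz": 0, "rx": 0, "ry": 0, "rz": 0, "grip": 0}]'

```text
t: 13.4
eef_pos: [488.3, -148.5, 126.5]
tcp_rot: [-1.571, 0.0, -0.102]
ft_force: [-3.5, 1.6, 0.2]
opening: 0.098
```

move_arm --rows '[{"tx": 0, "ty": 0.05, "tz": 0, "rx": 0, "ry": 0, "rz": 0, "grip": 0}, {"tx": 0, "ty": 0, "tz": 0, "rx": 0, "ry": 0, "rz": 0, "grip": 0}]'

```text
t: 13.57
eef_pos: [488.3, -148.6, 126.1]
tcp_rot: [-1.571, 0.0, -0.102]
ft_force: [-3.7, 2.3, -0.4]
opening: 0.105
```

```bash
python3 -c "
from go import *
to([488.9,-149.4,126],np.radians(-12.7))
p,d=env.read_camera('scene'); cv2.imwrite('pics/s6.png',p[140:260,230:390].repeat(5,0).repeat(5,1)[:600])"
```

```text
pos [ 488.33 -148.55  126.06] psi -0.102 j [-0.425  0.478  1.95   0.     0.714 -0.323] F [-3.68  2.29 -0.36] M [ 0.3   0.85 -0.05] op 0.105 t 13.57
shift cm in tool axes now [ 0.065  0.006 -0.079] ry 0.12
[[ 0.995 -0.     0.102]
 [-0.102  0.     0.995]
 [-0.    -1.     0.   ]]
```

View pics/s6.png

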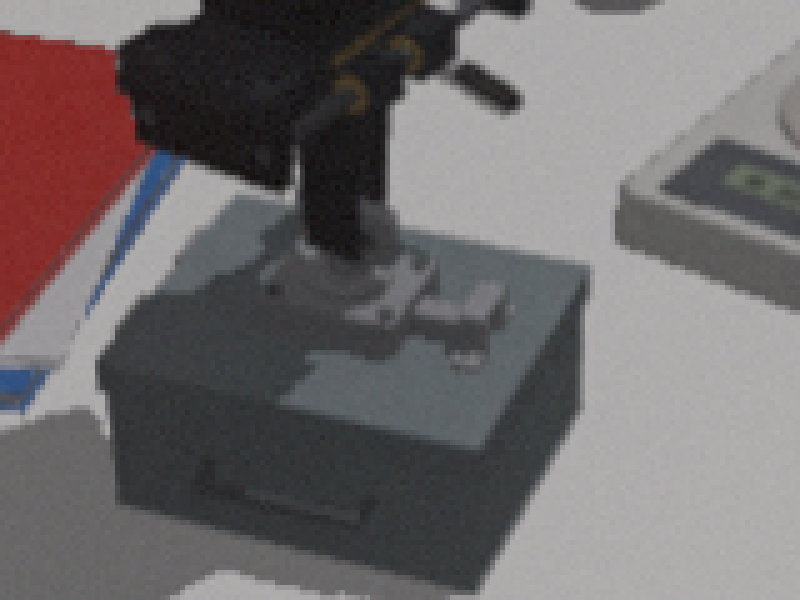

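move_arm --rows '[{"tx": 0, "ty": 0, "tz": 0, "rx": 0, "ry": 0.05, "rz": 0, "grip": 0}, {"tx": 0, "ty": 0, "tz": 0, "rx": 0, "ry": 0.05, "rz": 0, "grip": 0}, {"tx": 0, "ty": 0, "tz": 0, "rx": 0, "ry": 0.05, "rz": 0, "grip": 0}, {"tx": 0, "ty": 0, "tz": 0, "rx": 0, "ry": 0.05, "rz": 0, "grip": 0}]'

```text
t: 13.95
eef_pos: [488.3, -148.4, 126.0]
tcp_rot: [-1.571, 0.0, -0.304]
ft_force: [-4.7, 3.3, 0.3]
opening: 0.102
```

```bash
python3 -c "
from go import *
to([488.9,-149.4,126],-.93)"
```

```text
pos [ 488.3  -148.41  126.02] psi -0.3044 j [-0.425  0.478  1.95   0.     0.714 -0.121] F [-4.7   3.34  0.26] M [0.63 0.93 0.11] op 0.102 t 13.95
shift cm in tool axes now [ 0.087  0.002 -0.077] ry 0.626
[[ 0.954 -0.     0.3  ]
 [-0.3    0.     0.954]
 [-0.    -1.     0.   ]]
```

move_arm --rows '[{"tx": 0, "ty": 0, "tz": 0, "rx": 0, "ry": 0.05, "rz": 0, "grip": 0}, {"tx": 0, "ty": 0, "tz": 0, "rx": 0, "ry": 0.05, "rz": 0, "grip": 0}, {"tx": 0, "ty": 0, "tz": 0, "rx": 0, "ry": 0.05, "rz": 0, "grip": 0}, {"tx": 0, "ty": 0, "tz": 0, "rx": 0, "ry": 0.05, "rz": 0, "grip": 0}]'

```text
t: 14.28
eef_pos: [488.3, -148.4, 126.0]
tcp_rot: [-1.571, 0.0, -0.504]
ft_force: [-3.1, 2.4, 0.3]
opening: 0.105
```

```bash
python3 -c "
from go import *
to([488.9,-149.4,126],-.93)"
```

```text
pos [ 488.26 -148.39  126.05] psi -0.504 j [-0.425  0.478  1.95   0.     0.714  0.079] F [-3.08  2.37  0.26] M [0.5  0.87 0.19] op 0.105 t 14.28
shift cm in tool axes now [ 0.105  0.004 -0.057] ry 0.426
[[ 0.876 -0.     0.483]
 [-0.483  0.     0.876]
 [-0.    -1.     0.   ]]
```

move_arm --rows '[{"tx": 0, "ty": 0, "tz": 0, "rx": 0, "ry": 0.05, "rz": 0, "grip": 0}, {"tx": 0, "ty": 0, "tz": 0, "rx": 0, "ry": 0.05, "rz": 0, "grip": 0}, {"tx": 0, "ty": 0, "tz": 0, "rx": 0, "ry": 0.05, "rz": 0, "grip": 0}, {"tx": 0, "ty": 0, "tz": 0, "rx": 0, "ry": 0.05, "rz": 0, "grip": 0}]'

```text
t: 14.62
eef_pos: [488.3, -148.4, 126.0]
tcp_rot: [-1.571, 0.0, -0.704]
ft_force: [-3.6, 3.4, -0.4]
opening: 0.106
```

```bash
python3 -c "
from go import *
to([488.9,-149.4,126],-.93)"
```

```text
pos [ 488.26 -148.4   126.03] psi -0.7038 j [-0.425  0.478  1.95   0.     0.714  0.279] F [-3.6   3.44 -0.44] M [0.59 0.86 0.33] op 0.106 t 14.62
shift cm in tool axes now [ 0.113  0.003 -0.035] ry 0.226
[[ 0.762 -0.     0.647]
 [-0.647  0.     0.762]
 [-0.    -1.    -0.   ]]
```

move_arm --rows '[{"tx": 0, "ty": 0, "tz": 0, "rx": 0, "ry": 0.05, "rz": 0, "grip": 0}, {"tx": 0, "ty": 0, "tz": 0, "rx": 0, "ry": 0.05, "rz": 0, "grip": 0}, {"tx": 0, "ty": 0, "tz": 0, "rx": 0, "ry": 0.05, "rz": 0, "grip": 0}, {"tx": 0, "ty": 0, "tz": 0, "rx": 0, "ry": 0, "rz": 0, "grip": 0}]'

```text
t: 14.95
eef_pos: [488.2, -148.4, 126.0]
tcp_rot: [-1.571, 0.0, -0.854]
ft_force: [-4.5, 2.8, -0.3]
opening: 0.104
```

```bash
python3 -c "
from go import *
to([488.9,-149.4,126],-.93)
p,d=env.read_camera('scene'); cv2.imwrite('pics/s7.png',p[140:260,230:390].repeat(5,0).repeat(5,1)[:600])"
```

```text
pos [ 488.24 -148.43  126.03] psi -0.8536 j [-0.425  0.478  1.951  0.     0.714  0.429] F [-4.48  2.85 -0.28] M [0.39 0.94 0.16] op 0.104 t 14.95
shift cm in tool axes now [ 0.116  0.003 -0.014] ry 0.076
[[ 0.657 -0.     0.754]
 [-0.754  0.     0.657]
 [-0.    -1.    -0.   ]]
```

View pics/s7.png

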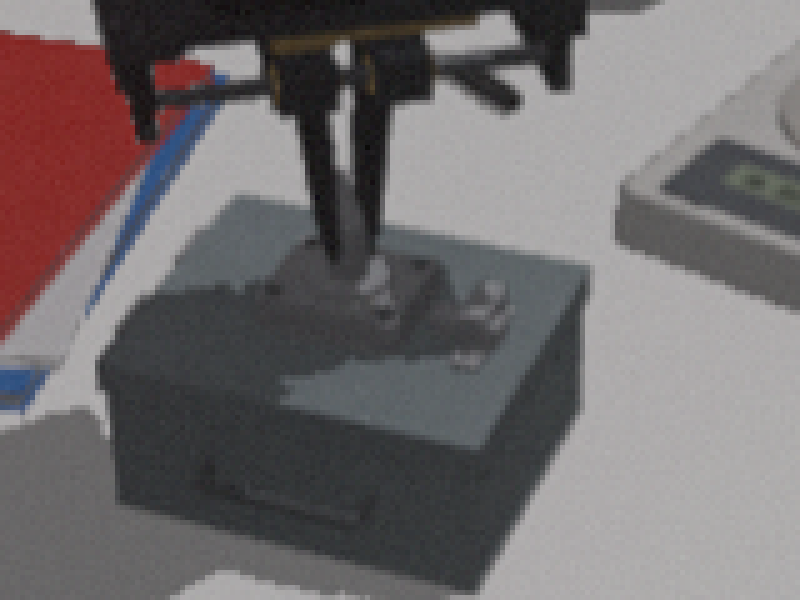

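move_arm --rows '[{"tx": 0, "ty": 0, "tz": 0, "rx": 0, "ry": 0.03, "rz": 0, "grip": 0}, {"tx": 0, "ty": 0, "tz": 0, "rx": 0, "ry": 0.03, "rz": 0, "grip": 0}]'

```text
t: 15.17
eef_pos: [488.3, -148.5, 126.1]
tcp_rot: [-1.571, 0.0, -0.911]
ft_force: [-2.8, 3.7, 0.2]
opening: 0.103
```

```bash
python3 -c "
from go import *
to([488.9,-149.4,126],-.93)"
```

```text
pos [ 488.31 -148.46  126.07] psi -0.9109 j [-0.425  0.478  1.95   0.     0.714  0.486] F [-2.75  3.69  0.19] M [0.54 0.88 0.36] op 0.103 t 15.17
shift cm in tool axes now [ 0.11   0.007 -0.011] ry 0.019
[[ 0.613 -0.     0.79 ]
 [-0.79   0.     0.613]
 [-0.    -1.     0.   ]]
```

move_arm --rows '[{"tx": 0, "ty": 0, "tz": 0, "rx": 0, "ry": 0.03, "rz": 0, "grip": 0}]'

```text
t: 15.25
eef_pos: [488.3, -148.5, 126.1]
tcp_rot: [-1.571, 0.0, -0.941]
ft_force: [-2.6, 3.3, 0.1]
opening: 0.102
```

```bash
python3 -c "
from go import *
to([488.9,-149.4,126],-.93)"
```

```text
pos [ 488.31 -148.46  126.06] psi -0.941 j [-0.425  0.478  1.95   0.     0.714  0.516] F [-2.57  3.28  0.14] M [0.54 0.83 0.32] op 0.102 t 15.25
shift cm in tool axes now [ 0.111  0.006 -0.007] ry -0.011
[[ 0.589 -0.     0.808]
 [-0.808  0.     0.589]
 [-0.    -1.    -0.   ]]
```

move_arm --rows '[{"tx": 0, "ty": 0, "tz": 0, "rx": 0, "ry": 0.02, "rz": 0, "grip": 0}]'

```text
t: 15.33
eef_pos: [488.3, -148.5, 126.0]
tcp_rot: [-1.571, 0.0, -0.961]
ft_force: [-3.0, 2.3, -0.8]
opening: 0.103
```

```bash
python3 -c "
from go import *
to([488.9,-149.4,126],-.93)"
```

```text
pos [ 488.3  -148.46  126.04] psi -0.9614 j [-0.425  0.478  1.95   0.     0.714  0.537] F [-3.04  2.32 -0.84] M [0.58 0.85 0.31] op 0.103 t 15.33
shift cm in tool axes now [ 0.111  0.004 -0.004] ry -0.031
[[ 0.572 -0.     0.82 ]
 [-0.82   0.     0.572]
 [-0.    -1.    -0.   ]]
```

Still moving at the bolt's normal torque of about 0.3 N m, so not at the stop yet.

move_arm --rows '[{"tx": 0, "ty": 0, "tz": 0, "rx": 0, "ry": 0.02, "rz": 0, "grip": 0}]'

```text
t: 15.42
eef_pos: [488.3, -148.5, 126.1]
tcp_rot: [-1.571, 0.0, -0.982]
ft_force: [-3.4, 3.3, -0.3]
opening: 0.104
```

```bash
python3 -c "
from go import *
to([488.9,-149.4,126],-1.02)"
```

```text
pos [ 488.3  -148.47  126.05] psi -0.9817 j [-0.425  0.478  1.95   0.     0.714  0.557] F [-3.41  3.27 -0.28] M [0.55 0.86 0.3 ] op 0.104 t 15.42
shift cm in tool axes now [ 0.111  0.005 -0.001] ry 0.038
[[ 0.556 -0.     0.831]
 [-0.831  0.     0.556]
 [-0.    -1.    -0.   ]]
```

move_arm --rows '[{"tx": 0, "ty": 0, "tz": 0, "rx": 0, "ry": 0.02, "rz": 0, "grip": 0}]'

```text
t: 15.5
eef_pos: [488.3, -148.5, 126.0]
tcp_rot: [-1.571, 0.0, -1.002]
ft_force: [-3.0, 3.1, -0.8]
opening: 0.1
```

```bash
python3 -c "
from go import *
to([488.9,-149.4,126],-1.02)"
```

```text
pos [ 488.29 -148.48  126.05] psi -1.0024 j [-0.425  0.478  1.95   0.     0.714  0.578] F [-3.    3.13 -0.78] M [0.59 0.85 0.3 ] op 0.1 t 15.5
shift cm in tool axes now [0.11  0.005 0.002] ry 0.018
[[ 0.538 -0.     0.843]
 [-0.843  0.     0.538]
 [-0.    -1.    -0.   ]]
```

move_arm --rows '[{"tx": 0, "ty": 0, "tz": 0, "rx": 0, "ry": 0.015, "rz": 0, "grip": 0}]'

```text
t: 15.58
eef_pos: [488.3, -148.5, 126.0]
tcp_rot: [-1.571, 0.0, -1.018]
ft_force: [-2.9, 3.4, -1.3]
opening: 0.105
```

```bash
python3 -c "
from go import *
to([488.9,-149.4,126],-1.02)"
```

```text
pos [ 488.3  -148.49  126.05] psi -1.0178 j [-0.425  0.478  1.95   0.     0.714  0.593] F [-2.86  3.35 -1.29] M [0.58 0.83 0.3 ] op 0.105 t 15.58
shift cm in tool axes now [0.109 0.005 0.003] ry 0.002
[[ 0.525 -0.     0.851]
 [-0.851  0.     0.525]
 [-0.    -1.    -0.   ]]
```

move_arm --rows '[{"tx": 0, "ty": 0, "tz": 0, "rx": 0, "ry": 0.015, "rz": 0, "grip": 0}]'

```text
t: 15.67
eef_pos: [488.3, -148.5, 126.0]
tcp_rot: [-1.571, 0.0, -1.033]
ft_force: [-3.2, 3.5, -1.9]
opening: 0.102
```

```bash
python3 -c "
from go import *
to([488.9,-149.4,126],-1.02)"
```

```text
pos [ 488.28 -148.48  126.04] psi -1.0328 j [-0.425  0.478  1.95   0.     0.714  0.608] F [-3.15  3.46 -1.9 ] M [0.57 0.85 0.35] op 0.102 t 15.67
shift cm in tool axes now [0.111 0.004 0.006] ry -0.013
[[ 0.512 -0.     0.859]
 [-0.859  0.     0.512]
 [-0.    -1.    -0.   ]]
```

move_arm --rows '[{"tx": 0, "ty": 0, "tz": 0, "rx": 0, "ry": 0.015, "rz": 0, "grip": 0}]'

```text
t: 15.75
eef_pos: [488.3, -148.5, 126.1]
tcp_rot: [-1.571, 0.0, -1.048]
ft_force: [-4.1, 3.3, -2.3]
opening: 0.104
```

```bash
python3 -c "
from go import *
to([488.9,-149.4,126],-1.02)
p,d=env.read_camera('scene'); cv2.imwrite('pics/s8.png',cv2.resize(p[170:220,280:350],None,fx=10,fy=10,interpolation=cv2.INTER_CUBIC))"
```

```text
pos [ 488.29 -148.51  126.08] psi -1.048 j [-0.425  0.478  1.95   0.     0.714  0.623] F [-4.11  3.31 -2.28] M [0.61 0.84 0.33] op 0.104 t 15.75
shift cm in tool axes now [0.107 0.008 0.009] ry -0.028
[[ 0.499 -0.     0.866]
 [-0.866  0.     0.499]
 [-0.    -1.     0.   ]]
```

View pics/s8.png

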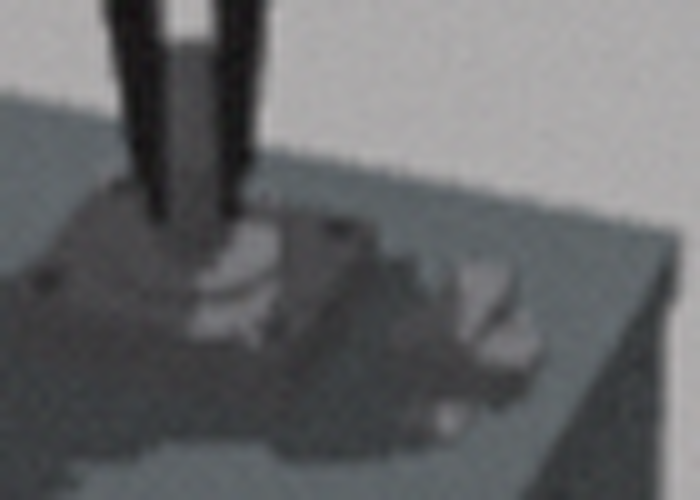

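move_arm --rows '[{"tx": 0, "ty": 0, "tz": 0, "rx": 0, "ry": 0.015, "rz": 0, "grip": 0}]'

```text
t: 15.88
eef_pos: [488.3, -148.5, 126.0]
tcp_rot: [-1.571, 0.0, -1.062]
ft_force: [-2.9, 3.3, -2.1]
opening: 0.106
```

```bash
python3 -c "
from go import *
to([488.9,-149.4,126],-1.02)"
```

```text
pos [ 488.28 -148.53  126.04] psi -1.0622 j [-0.425  0.478  1.95   0.     0.714  0.637] F [-2.88  3.32 -2.08] M [0.66 0.83 0.34] op 0.106 t 15.88
shift cm in tool axes now [0.106 0.004 0.012] ry -0.042
[[ 0.487 -0.     0.873]
 [-0.873  0.     0.487]
 [-0.    -1.    -0.   ]]
```

move_arm --rows '[{"tx": 0, "ty": 0, "tz": 0, "rx": 0, "ry": 0.015, "rz": 0, "grip": 0}]'

```text
t: 15.97
eef_pos: [488.3, -148.5, 126.1]
tcp_rot: [-1.571, 0.0, -1.078]
ft_force: [-3.6, 3.9, -2.4]
opening: 0.102
```

```bash
python3 -c "
from go import *
to([488.9,-149.4,126],-1.02)
p,d=env.read_camera('scene'); cv2.imwrite('pics/s9.png',cv2.resize(p[170:220,280:350],None,fx=10,fy=10,interpolation=cv2.INTER_CUBIC))"
```

```text
pos [ 488.32 -148.51  126.07] psi -1.0782 j [-0.425  0.478  1.95   0.     0.714  0.653] F [-3.56  3.87 -2.42] M [0.57 0.85 0.32] op 0.102 t 15.97
shift cm in tool axes now [0.106 0.007 0.009] ry -0.058
[[ 0.473 -0.     0.881]
 [-0.881  0.     0.473]
 [-0.    -1.     0.   ]]
```

View pics/s9.png

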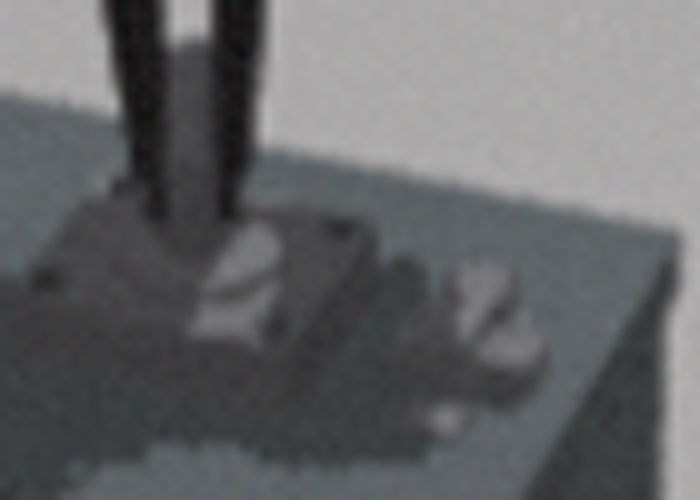

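```bash
python3 -c "
from go import *
p,d=env.read_camera('top'); a=cv2.resize(p[170:240,250:340],None,fx=6,fy=6,interpolation=cv2.INTER_CUBIC)
q=np.load('pics/scene0.npz')['p']; b=cv2.resize(q[170:220,280:350],None,fx=10,fy=10,interpolation=cv2.INTER_CUBIC)
cv2.imwrite('pics/t9.png',a);cv2.imwrite('pics/s0b.png',b)"
```

```text
(no output)
```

View pics/t9.png

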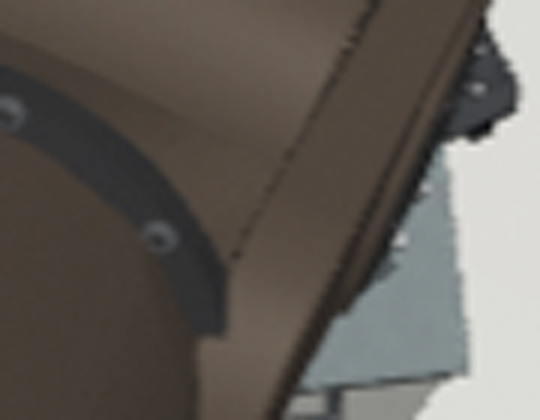

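View pics/s0b.png

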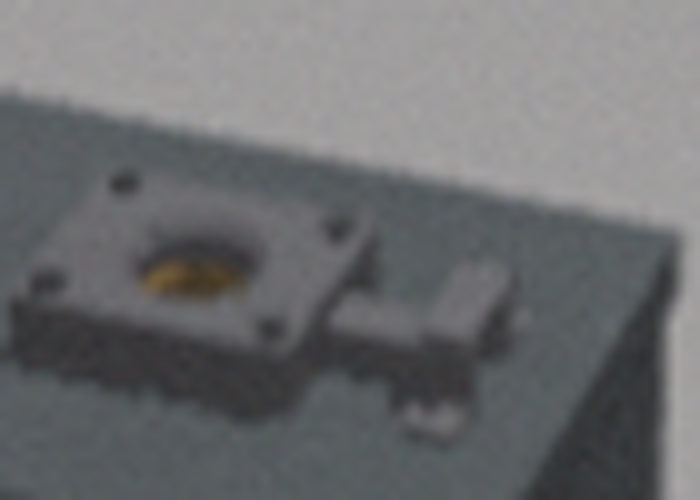

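move_arm --rows '[{"tx": 0, "ty": 0, "tz": 0, "rx": 0, "ry": 0.015, "rz": 0, "grip": 0}]'

```text
t: 16.15
eef_pos: [488.3, -148.5, 126.1]
tcp_rot: [-1.571, 0.0, -1.092]
ft_force: [-2.9, 3.3, -2.7]
opening: 0.105
```

```bash
python3 -c "
from go import *
to([488.9,-149.4,126],-1.02)"
```

```text
pos [ 488.32 -148.54  126.09] psi -1.092 j [-0.425  0.478  1.95   0.     0.714  0.667] F [-2.86  3.29 -2.69] M [0.65 0.8  0.37] op 0.105 t 16.15
shift cm in tool axes now [0.103 0.009 0.012] ry -0.072
[[ 0.461 -0.     0.888]
 [-0.888  0.     0.461]
 [-0.    -1.     0.   ]]
```

move_arm --rows '[{"tx": 0, "ty": 0, "tz": 0, "rx": 0, "ry": 0.015, "rz": 0, "grip": 0}]'

```text
t: 16.23
eef_pos: [488.3, -148.6, 126.1]
tcp_rot: [-1.571, 0.0, -1.108]
ft_force: [-4.0, 3.1, -3.8]
opening: 0.103
```

```bash
python3 -c "
from go import *
to([488.9,-149.4,126],-1.02)"
```

```text
pos [ 488.35 -148.56  126.08] psi -1.1081 j [-0.425  0.478  1.95   0.     0.714  0.683] F [-3.96  3.14 -3.81] M [0.65 0.8  0.52] op 0.103 t 16.23
shift cm in tool axes now [0.1   0.008 0.012] ry -0.088
[[ 0.446  0.     0.895]
 [-0.895  0.     0.446]
 [-0.    -1.     0.   ]]
```

move_arm --rows '[{"tx": 0, "ty": 0, "tz": 0, "rx": 0, "ry": 0.015, "rz": 0, "grip": 0}]'

```text
t: 16.32
eef_pos: [488.4, -148.5, 126.1]
tcp_rot: [-1.571, -0.0, -1.123]
ft_force: [-3.6, 3.8, -1.8]
opening: 0.106
```

```bash
python3 -c "
from go import *
to([488.9,-149.4,126],-1.02)
p,d=env.read_camera('scene'); cv2.imwrite('pics/s10.png',cv2.resize(p[170:220,280:350],None,fx=10,fy=10,interpolation=cv2.INTER_CUBIC))"
```

```text
pos [ 488.37 -148.53  126.07] psi -1.1232 j [-0.425  0.478  1.95   0.     0.714  0.698] F [-3.55  3.84 -1.83] M [0.61 0.77 0.49] op 0.106 t 16.32
shift cm in tool axes now [0.101 0.007 0.011] ry -0.103
[[ 0.433  0.     0.901]
 [-0.901  0.     0.433]
 [ 0.    -1.     0.   ]]
```

View pics/s10.png

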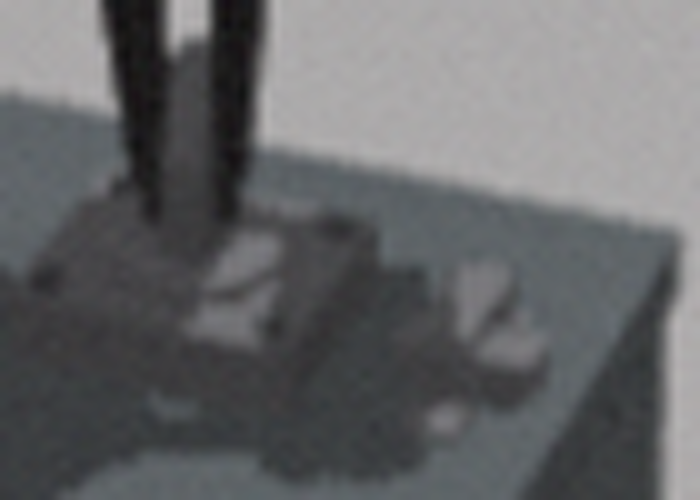

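move_arm --rows '[{"tx": 0, "ty": 0, "tz": 0, "rx": 0, "ry": -0.03, "rz": 0, "grip": 0}, {"tx": 0, "ty": 0, "tz": 0, "rx": 0, "ry": -0.03, "rz": 0, "grip": 0}, {"tx": 0, "ty": 0, "tz": 0, "rx": 0, "ry": 0, "rz": 0, "grip": 0}, {"tx": 0, "ty": 0, "tz": 0, "rx": 0, "ry": 0, "rz": 0, "grip": 20}, {"tx": 0, "ty": 0, "tz": 0, "rx": 0, "ry": 0, "rz": 0, "grip": 40}, {"tx": 0, "ty": 0, "tz": 0, "rx": 0, "ry": 0, "rz": 0, "grip": 60}, {"tx": 0, "ty": 0, "tz": 0, "rx": 0, "ry": 0, "rz": 0, "grip": 60}, {"tx": 0, "ty": 0, "tz": 0, "rx": 0, "ry": 0, "rz": 0, "grip": 60}, {"tx": 0, "ty": 0, "tz": 0, "rx": 0, "ry": 0, "rz": 0, "grip": 60}]'

```text
t: 17.12
eef_pos: [488.5, -148.7, 126.2]
tcp_rot: [-1.57, -0.0, -1.062]
ft_force: [-0.1, 0.0, -0.5]
opening: 0.469
```

```bash
python3 -c "
from go import *
to([488.9,-149.4,126],-1.02)
p,d=env.read_camera('scene'); cv2.imwrite('pics/s11.png',cv2.resize(p[155:215,275:350],None,fx=10,fy=10,interpolation=cv2.INTER_CUBIC))"
```

```text
pos [ 488.53 -148.68  126.23] psi -1.0623 j [-0.425  0.477  1.95   0.     0.714  0.637] F [-0.12  0.   -0.48] M [-0.08  0.18  0.04] op 0.469 t 17.12
shift cm in tool axes now [ 0.081  0.023 -0.003] ry -0.042
[[ 0.487  0.001  0.873]
 [-0.873 -0.     0.487]
 [ 0.    -1.     0.   ]]
```

View pics/s11.png

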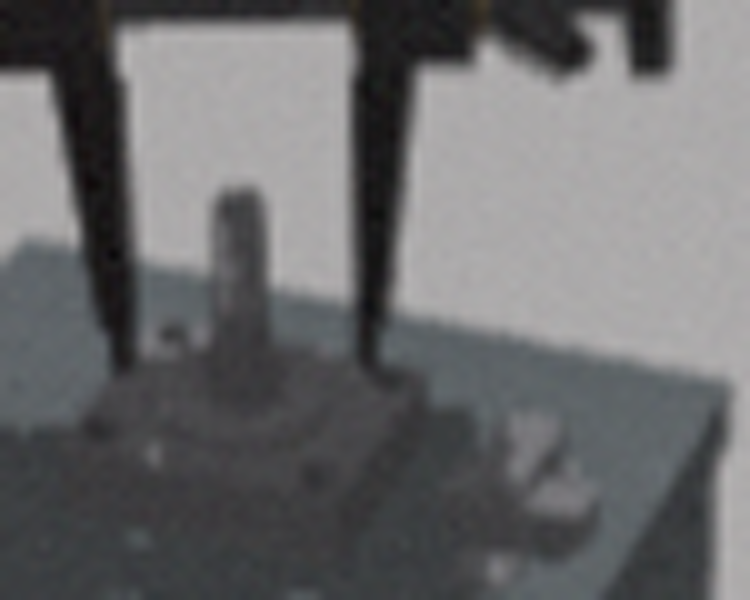

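Released, and the key stands upright. Now raising straight up, then over and back so the top camera can see the lock.

move_arm --rows '[{"tx": 0, "ty": -1.0, "tz": 0, "rx": 0, "ry": 0, "rz": 0, "grip": 60}, {"tx": 0, "ty": -2.5, "tz": 0, "rx": 0, "ry": 0, "rz": 0, "grip": 60}, {"tx": 0, "ty": -3.5, "tz": 0, "rx": 0, "ry": 0, "rz": 0, "grip": 60}, {"tx": 0, "ty": -3.5, "tz": 0, "rx": 0, "ry": 0, "rz": 0, "grip": 60}, {"tx": 0, "ty": -1.0, "tz": 0, "rx": 0, "ry": 0, "rz": 0, "grip": 60}, {"tx": -3.0, "ty": 0, "tz": 0, "rx": 0, "ry": 0, "rz": 0, "grip": 60}, {"tx": -4.0, "ty": 0, "tz": 1.0, "rx": 0, "ry": 0, "rz": 0, "grip": 60}, {"tx": -4.0, "ty": 0, "tz": 1.0, "rx": 0, "ry": 0, "rz": 0, "grip": 60}, {"tx": -4.0, "ty": 0, "tz": 1.0, "rx": 0, "ry": 0, "rz": 0, "grip": 60}, {"tx": -4.0, "ty": 0, "tz": 1.0, "rx": 0, "ry": 0, "rz": 0, "grip": 60}]'

```text
t: 18.0
eef_pos: [429.7, 38.3, 241.6]
tcp_rot: [-1.57, -0.0, -1.063]
ft_force: [0.7, -0.3, 0.2]
opening: 0.603
```

move_arm --rows '[{"tx": -4.0, "ty": 0, "tz": 1.0, "rx": 0, "ry": 0, "rz": 0, "grip": 60}, {"tx": -4.0, "ty": 0, "tz": 1.0, "rx": 0, "ry": 0, "rz": 0, "grip": 60}, {"tx": -2.0, "ty": 0, "tz": 0.5, "rx": 0, "ry": 0, "rz": 0, "grip": 60}, {"tx": 0, "ty": 0, "tz": 0, "rx": 0, "ry": 0, "rz": 0, "grip": 60}]'

```text
t: 18.33
eef_pos: [402.5, 139.3, 241.6]
tcp_rot: [-1.57, 0.0, -1.058]
ft_force: [1.5, 0.2, -0.1]
opening: 0.599
```

```bash
python3 - <<'E'
from m import *
s=env.state(); print(s['eef_pos'],s['t'],s['ft_force'])
for n in("top","scene"):
    p,d=env.read_camera(n); P=cloud(n,p,d); q=P[(abs(P[...,0]-489)<30)&(abs(P[...,1]+149)<30)&(P[...,2]>108)&(P[...,2]<140)]
    t=q[q[:,2]>125]; r=cv2.minAreaRect(t[:,:2].astype(np.float32)) if len(t)>4 else None; print(n,len(q),q[:,2].max() if len(q) else 0,np.median(t[:,2]) if len(t) else 0,r)
    if n=="top": a=cv2.resize(p[170:240,250:340],None,fx=6,fy=6,interpolation=cv2.INTER_CUBIC)
    else: a=cv2.resize(p[155:215,275:350],None,fx=10,fy=10,interpolation=cv2.INTER_CUBIC)
    cv2.imwrite(f"pics/{n}12.png",a)
E
```

```text
[402.52793681 139.31528036 241.6326077 ] 18.3333 [ 1.46016423  0.2156512  -0.05003105]
top 119 133.1183743752888 129.68805278175114 ((488.16534423828125, -149.14845275878906), (44.3782844543457, 9.557954788208008), 27.36581802368164)
scene 100 131.91387916921997 128.60807580674992 ((486.81646728515625, -152.74716186523438), (47.19148635864258, 7.940852165222168), 30.052587509155273)
```

View pics/top12.png

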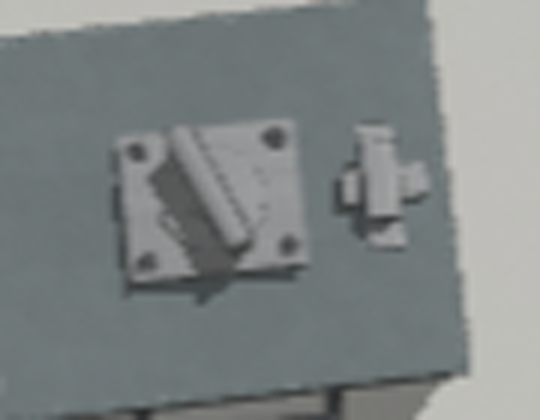

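View pics/scene12.png

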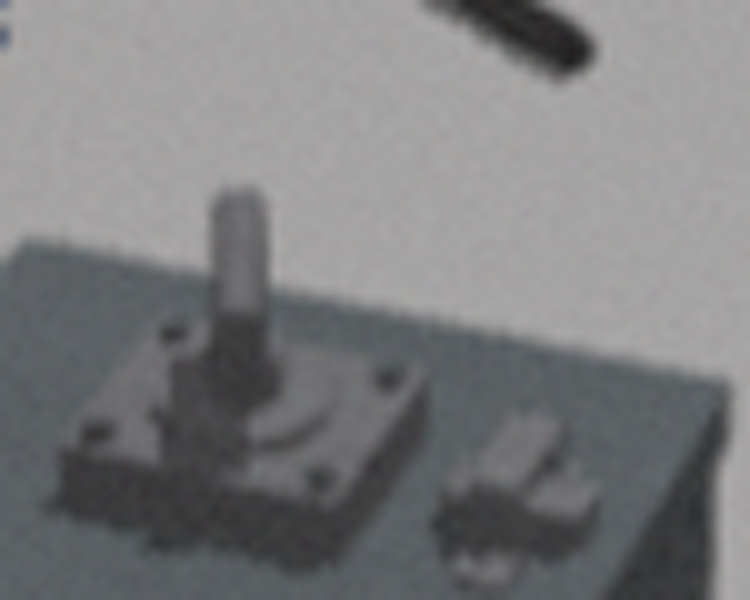

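```bash
python3 -c "
from cell import env
print(env.job_done()); print(env.state()['t'])"
```

```text
the job is handed in; nothing more can be done
None
the job is handed in; nothing more can be done
```

I lifted the key out of its stand and seated it in the lock. I then turned it clockwise to the bolt's stop, let go and moved the arm clear. The job was handed in at about 18 s.

**Finding the square:** the image put the square hole about 0.35 rad clockwise of in line. The key touched the spindle face with about 10 N, and the hole took it after a small counter-clockwise turn. It went down with wrist forces below about 5 N.

**Turning:** the torque was about 0.19 N m at first, then about 0.3 N m while the bolt moved. It rose to about 0.5 N m at the stop, so I eased back before opening the fingers.

**Last checks:**
- **Key:** in the top view its top stands at about 130 mm, which matches a fully seated key. It is upright and its centre is about 1 mm from the lock's measured axis. In the scene view the centre read about 4 mm off, but that camera had shown an offset of up to 2 pixels all along, so I trusted the top view.
- **Bolt:** its end shows past the keeper. The image alone proves only about 11 mm of the 14 mm travel. That it is fully out rests on the torque rise and the key's final angle. That angle, about 1.2 rad clockwise of in line, is about 0.06 rad more than the stop plus the play would give, which is within measuring error.
- **Bystanders:** the arm stayed clear of the jar, rock and loupe, but I did not measure them again at the end.

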